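# Set a damper and make up its suspension kit

## Task

Make up this corner's suspension kit. Unscrew the black shipping cap from the damper in the bench stand and put it in the square returns bin, set the damper's adjuster by turning it clockwise to its stop and then exactly four clicks back, and put every rose joint lying on the bench into the low, wide kit tray; leave the other things on the bench where they are.

Things in the scene. Friction and masses are not known exactly. Their poses are not given: they have to be found in the camera images.
- cap: black ribbed shipping cap screwed over the damper's top: 59 mm outer diameter, 60 mm high, closed flat top, 70 g. Origin at the centre of its open lower rim, z to the closed top. Unscrews anticlockwise seen from above: stiff (0.3 N m) for the first third of a turn, then easy; rises 16 mm per turn, free after 0.8 to 0.9 turn (13 mm up), cannot be pulled off before; lift 60 mm more to clear the knob
- cap_seat (a point): point on the damper's vertical axis at the shoulder where the cap's rim rests, 212 mm above the bench. The coil-over damper (white spring, 80 mm across at most) stands upright, fixed by its lower eye in a dark steel bench stand (base 130 by 100 mm, 14 mm thick). Its threaded neck, 47 mm across, rises 25 mm above this point
- adjuster (a joint): damping adjuster: round knurled aluminium knob on top of the neck, under the cap, 30 mm across, from 26 to 52 mm above cap_seat. Value in rad: 0 at its stop fully clockwise (seen from above), grows anticlockwise. A click (detent) every 30 degrees (0.524 rad), 10 clicks to the other stop; left free it settles in the nearest click. Turns with about 0.07 N m
- adjuster_grip (a point): point on the knob's axis, half way up the knob, 40 mm above cap_seat; does not turn with the knob; its x axis is the damper's. A black line on the knob's top runs from its centre to its rim: at the clockwise stop the line points along this x axis, to a small black mark on the rim of the neck
- kit_tray: kit tray: low open red plastic tray, 212 by 232 mm (x by y), 60 mm high, walls and floor 6 mm; fixed. Origin at the centre of its underside; empty at the start
- returns_bin: returns bin for shipping caps: open square grey plastic bin, 162 by 162 mm, 85 mm high, walls and floor 6 mm; fixed. Origin at the centre of its underside; empty at the start
- rose_1: (may be absent) rose joint (rod end), 118 mm long, 0.22 kg, lying flat, 20 mm high. Origin on the shank's axis, 10 mm above what it lies on; x runs along the shank to the eye. Eye: disc 36 mm across, 20 mm thick, centred at x = +40 mm, bore upright. Shank 16 mm thick, ends at x = -60 mm. Lock nut 20 mm across its upright flats, 14 mm long, at x = +2 mm: good to grip. Balances at x = +13 mm
- rose_2: (may be absent) rose joint (rod end), 118 mm long, 0.22 kg, lying flat, 20 mm high. Origin on the shank's axis, 10 mm above what it lies on; x runs along the shank to the eye. Eye: disc 36 mm across, 20 mm thick, centred at x = +40 mm, bore upright. Shank 16 mm thick, ends at x = -60 mm. Lock nut 20 mm across its upright flats, 14 mm long, at x = +2 mm: good to grip. Balances at x = +13 mm
- rose_3: (may be absent) rose joint (rod end), 118 mm long, 0.22 kg, lying flat, 20 mm high. Origin on the shank's axis, 10 mm above what it lies on; x runs along the shank to the eye. Eye: disc 36 mm across, 20 mm thick, centred at x = +40 mm, bore upright. Shank 16 mm thick, ends at x = -60 mm. Lock nut 20 mm across its upright flats, 14 mm long, at x = +2 mm: good to grip. Balances at x = +13 mm
- rose_4: (may be absent) rose joint (rod end), 118 mm long, 0.22 kg, lying flat, 20 mm high. Origin on the shank's axis, 10 mm above what it lies on; x runs along the shank to the eye. Eye: disc 36 mm across, 20 mm thick, centred at x = +40 mm, bore upright. Shank 16 mm thick, ends at x = -60 mm. Lock nut 20 mm across its upright flats, 14 mm long, at x = +2 mm: good to grip. Balances at x = +13 mm
- hub_a: bystander: machined aluminium wheel hub standing on its round flange, 140 mm across, 130 mm high; origin at the centre of its underside
- spray_can: bystander: upright spray can, 58 mm diameter, 160 mm high; origin at the centre of its underside
- bearing: bystander: steel bearing ring lying flat, 80 mm diameter, 22 mm high; origin at the centre of its underside
- spanner: bystander: steel spanner, 200 mm long, lying flat
- screwdriver: bystander: screwdriver with black handle, 200 mm long, lying flat
There are look-alikes about, which are no part of the job. What is shaped like the rose_4 but blue or green is not meant.

How it is judged:
On the way, in this order (a step that is already met when the one before it is completed fails the run):
1. the shipping cap is unscrewed and lifted off the damper ((z of cap in the frame of cap_seat above 0.03 m or horizontal distance between cap and cap_seat above 0.06 m)), for 0.2 s.
2. the adjuster is turned clockwise to its stop (value of joint adjuster below 0.13 rad), for 0.1 s.
3. the adjuster is four clicks back from its stop (value of joint adjuster between 1.894 and 2.294 rad), for 0.5 s.
At the end, for the whole second after the job is handed in: The shipping cap lies in the returns bin, the adjuster stands four clicks (2.09 rad, within 0.2 rad) back from its clockwise stop, and every rose joint present lies inside the kit tray, all at rest and released (all of step 3 and x of cap in the frame of returns_bin between -0.075 and 0.075 m and y of cap in the frame of returns_bin between -0.075 and 0.075 m and z of cap in the frame of returns_bin between 0 and 0.075 m and linear speed of each of cap, rose_1, rose_2, rose_3, rose_4 below 0.03 m/s and x of rose_1 in the frame of kit_tray between -0.1 and 0.1 m and y of rose_1 in the frame of kit_tray between -0.11 and 0.11 m and z of rose_1 in the frame of kit_tray between 0 and 0.045 m and x of rose_2 in the frame of kit_tray between -0.1 and 0.1 m and y of rose_2 in the frame of kit_tray between -0.11 and 0.11 m and z of rose_2 in the frame of kit_tray between 0 and 0.045 m and x of rose_3 in the frame of kit_tray between -0.1 and 0.1 m and y of rose_3 in the frame of kit_tray between -0.11 and 0.11 m and z of rose_3 in the frame of kit_tray between 0 and 0.045 m and x of rose_4 in the frame of kit_tray between -0.1 and 0.1 m and y of rose_4 in the frame of kit_tray between -0.11 and 0.11 m and z of rose_4 in the frame of kit_tray between 0 and 0.045 m); the robot touches nothing.
It fails at once if the wheel hub is moved more than 5 cm or knocked over (distance of hub_a from where it was at the start of the episode above 0.05 m or angle between hub_a's own z axis and vertical above 0.5 rad).
It fails at once if the spray can or the bearing is moved more than 5 cm or knocked over (distance of any of spray_can, bearing from where it was at the start of the episode above 0.05 m or angle between any of spray_can, bearing's own z axis and vertical above 0.5 rad).
It fails at once if the spanner or the screwdriver is moved more than 5 cm (distance of any of spanner, screwdriver from where it was at the start of the episode above 0.05 m).
Of rose_1, rose_2, rose_3, rose_4 only 2 to 4 are there at a start; the rules pass over those that are not, and their reading is None.
At some moment in a run one of rose_1, rose_2, rose_3, rose_4 may be knocked a few centimetres aside while the robot is not near it.
It also fails if it takes over 210 s, if anything falls off the work surface, if the arm or the gripper's body presses on something with over 40 N, if the wrist force passes 120 N, or if a joint passes its speed limit or range.

## Robot

A 7-joint arm with a two-finger parallel gripper is mounted at the origin on the work surface. World frame = base frame: x ahead of the robot, y to its left, z up, the work surface at z = 0. Lengths are in m, angles in rad, forces in N, time in s.
With the tool pointing down it reaches from about 0.425 to 0.875 m from the base axis. Payload 4.7 kg.
Tool frame: the origin (TCP) lies at the very end of the fingers, on their centre line; the grasp point (between the pads) lies 19 mm behind it; x points along the fingers, z is the direction in which the jaws open and shut, and the axes are right-handed (so a half turn about x gives the same grasp; the last joint's range is limited). The gripper opens to 87 mm and grips with 3 to 60 N. Pads are 19 mm wide; open, the fingers measure 117 mm over their backs; the gripper's body (75 mm by 190 mm) begins 51 mm behind the grasp point.
Start: joints at [1.356, 0.321, -0.07, 1.45, 0.023, 1.371, -0.057], TCP at [0.147, -0.633, 0.223] pointing down, gripper open.
Joint ranges: [-2.86, 2.86], [-0.3, 2.09], [-1.38, 1.24], [0.06, 2.45], [-1.56, 4.7], [0.09, 2.05], [-2.69, 2.69]. Speed limits (rad/s): [2.57, 2.57, 3.14, 3.14, 3.14, 3.14, 3.14].

## Interface

Orientations are given as a rotation vector (axis times angle).
In Python, from bench import * gives the robot as it stands.
- The arm moves only by the shell command python3 -m handwheel 'ROWS' [OPENING] [FORCE]. ROWS is JSON, a list of rows, each an object with "xyz": the shift along the world's x, y, z in cm, a list of three; "angular": the turn, a rotation vector about the world's x, y, z in degrees, a list of three. A call has 1 to 5 rows; each row shifts and turns the pose as measured when the row begins; what a row does not reach is not made up. A row lasts 1/12 s, in which the tool goes at most 41.7 mm and 7.16 degrees, less where a joint would pass 70% of its speed; a pose out of reach is approached as far as the arm can. A call with a gripper value outside its range is refused whole. OPENING is the finger opening in cm, from 0 to 8.7, set as the call begins (- or left out, the last holds). The fingers move at their own pace and stop on an object; FORCE is the grip in N (left out, the last holds). Time passes only in rows, so rows that do not move let the fingers close. It gives the time, the measured TCP pose, the force and the opening at its end, in the units of the state.
- get_state(): the state, without advancing time (a new reading comes with each control period).
- get_image(name): name is "scene" or "top" or "wrist"; returns a dict with "pixels" (480x640x3 uint8, blue, green, red), "K" (3x3 intrinsics, pixels), "dist" ([k1, k2, p1, p2, k3] as OpenCV has them; the pictures are not rectified), "cam_to_world" (4x4, takes a point from camera to world coordinates). Camera axes: x right, y down, z forward; pixel columns grow to the right and rows downward; lengths in m; the calibration is good to about 2 mm. A picture is of the moment at which its call begins. There is no depth.
- close_job(): hands the job in, once; it reports no verdict.
The state is a dict: "time": time; "joint_positions": joint angles; "qd": joint speeds; "joint_torque": joint torques, N m; "position": TCP position; "tool_rot": TCP orientation; "ft_force": force on the tool from outside, world axes, zero at the start; "torque": the same for the moment, N m; "grip_width": opening from 0.0 (shut) to 1.0 (fully open).
Only numpy, scipy, OpenCV 4.12 (cv2) and the standard library are available. Lean on these libraries where they do the work, as an engineer would, in place of code of your own. Each camera call takes 0.05 s, during which the arm holds its last target.

## Working session

There is one attempt and no reset: what is moved stays moved. The work goes in short steps, Python scripts to look and compute and a shell command to move; the robot and the scene stay as the last step left them, time stands still between calls to the robot, and variables do not carry over. Pictures are saved under pics/ and viewed, and the job is handed in when it is done.

```bash
ls; mkdir -p pics; python3 - <<'E'
from bench import *
import cv2
s=get_state(); print(s)
for n in ["scene","top","wrist"]:
    d=get_image(n); cv2.imwrite(f"pics/{n}0.png",d["pixels"]); print(n,d["K"],d["dist"],d["cam_to_world"])
E
```

```text
pics
{'time': 0.0, 'joint_positions': array([ 1.35605978,  0.32181801, -0.07006601,  1.45170906,  0.02260658,
        1.37080702, -0.05691207]), 'qd': array([ 3.97669056e-04,  3.22361053e-04, -6.28059240e-04, -3.87514491e-04,
       -1.85002127e-03,  7.62739011e-05,  1.74144729e-03]), 'joint_torque': array([ 3.62542796e-04, -4.91284382e+01, -4.03770134e-01, -3.12527740e+01,
       -6.39860937e-02,  4.36292519e-02,  1.52546654e-04]), 'position': array([ 0.14725553, -0.63251077,  0.22144753]), 'tool_rot': array([ 1.040168  ,  1.3104383 , -1.03828824]), 'ft_force': array([-0.14280709,  0.53994791, -0.64544242]), 'torque': array([0.01886967, 0.00124272, 0.02312607]), 'grip_width': 1.0004483502178736}
scene [[435.9208554    0.         322.46715395]
 [  0.         435.9208554  232.93860072]
 [  0.           0.           1.        ]] [-0.06094613  0.          0.          0.          0.        ] [[-0.79883001  0.50213669 -0.33125422  0.8512647 ]
 [ 0.60131323  0.65086676 -0.46345966  0.4350992 ]
 [-0.01711774 -0.56941303 -0.82187334  0.95245963]
 [ 0.          0.          0.          1.        ]]
top [[508.98792446   0.         311.7353319 ]
 [  0.         508.98792446 231.65088723]
 [  0.           0.           1.        ]] [0.04489992 0.         0.         0.         0.        ] [[ 0.00971876 -0.99434826  0.10572177  0.39099095]
 [-0.99995165 -0.00950589  0.00251716  0.00874474]
 [-0.00149796 -0.10574113 -0.99439256  1.2091008 ]
 [ 0.          0.          0.          1.        ]]
wrist [[410.31142663   0.         315.82821126]
 [  0.         410.31142663 233.87849819]
 [  0.           0.           1.        ]] [-0.06284075  0.          0.          0.          0.        ] [[ 0.22506976 -0.94287623 -0.24561763  0.21445767]
 [-0.97433981 -0.21840976 -0.05439779 -0.61678734]
 [-0.00235491  0.25155833 -0.96783928  0.3846534 ]
 [ 0.          0.          0.          1.        ]]
```

View pics/scene0.png

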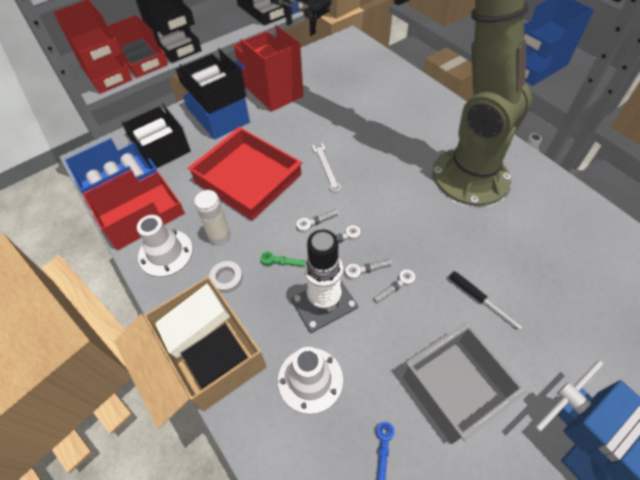

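View pics/top0.png

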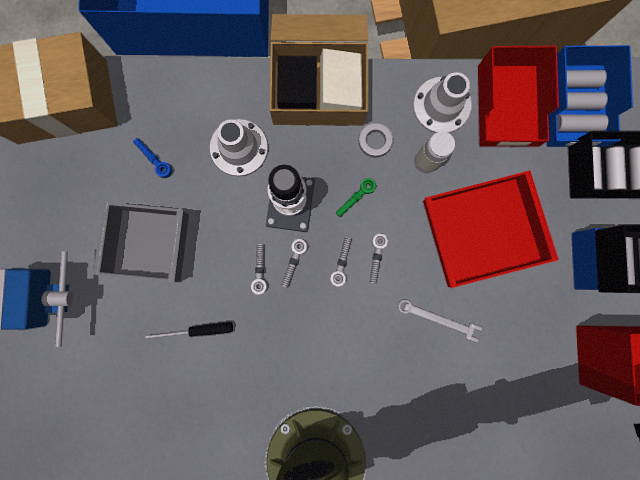

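View pics/wrist0.png

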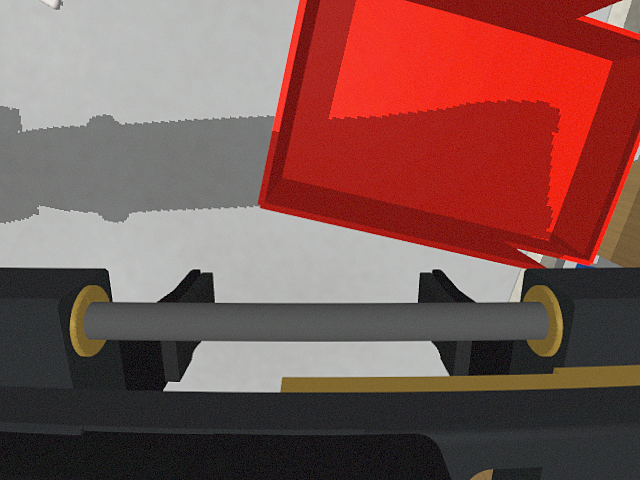

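```bash
cat > h.py <<'E'
from bench import *
import cv2, numpy as np
from scipy.spatial.transform import Rotation as R
def ray(d,uv):
    n=cv2.undistortPoints(np.array([[uv]],float),d["K"],np.array(d["dist"]))[0,0]
    T=d["cam_to_world"]; return T[:3,3],T[:3,:3]@np.array([n[0],n[1],1.])
def onz(d,uv,z):
    o,v=ray(d,uv); return o+v*(z-o[2])/v[2]
def proj(d,p):
    T=np.linalg.inv(d["cam_to_world"]); c=T[:3,:3]@np.array(p)+T[:3,3]
    return cv2.projectPoints(c[None],np.zeros(3),np.zeros(3),d["K"],np.array(d["dist"]))[0][0,0]
def tri(rs):
    A=np.zeros((3,3));b=np.zeros(3)
    for o,v in rs:
        v=v/np.linalg.norm(v);P=np.eye(3)-np.outer(v,v);A+=P;b+=P@o
    return np.linalg.solve(A,b)
def st():
    s=get_state();r=R.from_rotvec(s["tool_rot"]).as_matrix()
    z=r[:,2]
    print("t%.2f pos"%s["time"],(s["position"]*100).round(2),"xax",r[:,0].round(3),"jaw",z.round(3),"yaw%.1f"%np.degrees(np.arctan2(z[1],z[0])),"q",s["joint_positions"].round(2),"F",s["ft_force"].round(1),"M",s["torque"].round(2),"g%.2fcm"%(s["grip_width"]*8.7))
    return s
E
python3 - <<'E'
from h import *
st()
d=get_image("top")
im=d["pixels"];cv2.imwrite("pics/c1.png",cv2.resize(im[150:310,220:420],None,fx=4,fy=3.75,interpolation=cv2.INTER_CUBIC)) 
for n,uv,z in [("cap",(285,180),.272),("roseA eye",(259,287),.02),("A end",(261,244),.016),("red bin",(490,180),0.06)]: print(n,onz(d,uv,z).round(3))
h=cv2.cvtColor(im,cv2.COLOR_BGR2HSV)
m=cv2.inRange(h,(0,150,80),(8,255,255))
for c in cv2.findContours(m,0,2)[0]:
    if cv2.contourArea(c)>1000:
        r=cv2.minAreaRect(c);print(r, [onz(d,p,.06)[:2].round(3) for p in cv2.boxPoints(r)])
E
```

```text
t0.15 pos [ 14.73 -63.27  22.17] xax [-0.     0.001 -1.   ] jaw [ 0.227 -0.974 -0.001] yaw-76.9 q [ 1.36  0.32 -0.07  1.45  0.02  1.37 -0.06] F [ 0.6  0.2 -0. ] M [-0.02 -0.05  0.  ] g8.70cm
cap [0.587 0.062 0.272]
roseA eye [0.387 0.133 0.02 ]
A end [0.488 0.131 0.016]
red bin [ 0.635 -0.394  0.06 ]
((490.3713684082031, 228.61630249023438), (93.95225524902344, 114.88483428955078), 75.22544860839844) [array([ 0.593, -0.241]), array([ 0.663, -0.493]), array([ 0.456, -0.538]), array([ 0.388, -0.291])]
((519.878173828125, 92.94430541992188), (65.5436782836914, 101.7718276977539), 5.117314338684082) [array([ 0.727, -0.379]), array([ 0.969, -0.404]), array([ 0.954, -0.554]), array([ 0.714, -0.526])]
```

View pics/c1.png

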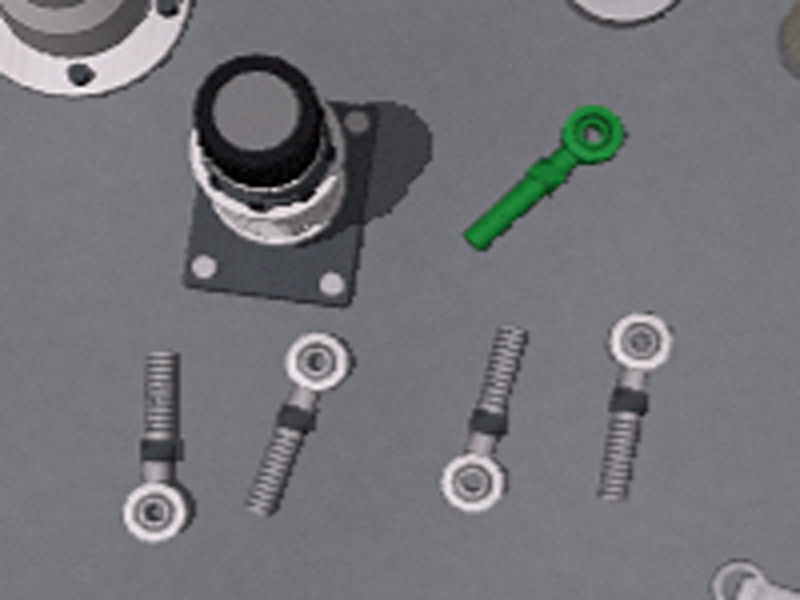

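```bash
python3 - <<'E'
from h import *
d=get_image("top");e=get_image("scene")
im=e["pixels"];cv2.imwrite("pics/c2.png",cv2.resize(im[200:330,260:440],None,fx=4.4,fy=4.4,interpolation=cv2.INTER_CUBIC))
# cap top disc: ellipse of lighter grey in top view
g=cv2.cvtColor(d["pixels"],cv2.COLOR_BGR2GRAY)
cv2.imwrite("pics/c3.png",cv2.resize(d["pixels"][190:300,85:205],None,fx=5,fy=5,interpolation=cv2.INTER_CUBIC))
print(proj(e,(.587,.062,.272)), proj(e,(.587,.062,.212)))
# bystander gray bin edges
for uv in [(107,204),(184,209),(180,281),(101,273)]: print(onz(d,uv,.085).round(3))
# roses
h=cv2.cvtColor(d["pixels"],cv2.COLOR_BGR2HSV)
E
```

```text
[321.61682629 239.28168594] [322.18031689 256.05573425]
[0.568 0.466 0.085]
[0.558 0.296 0.085]
[0.399 0.299 0.085]
[0.415 0.471 0.085]
```

View pics/c2.png

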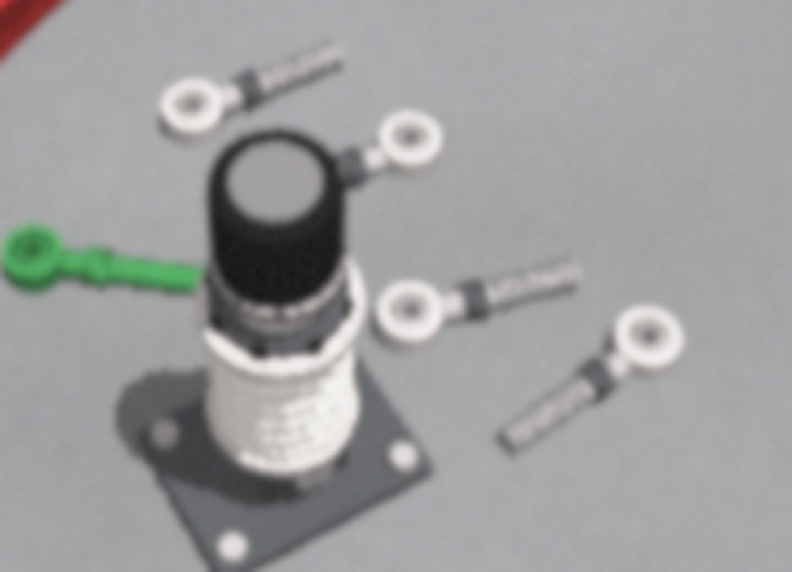

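View pics/c3.png

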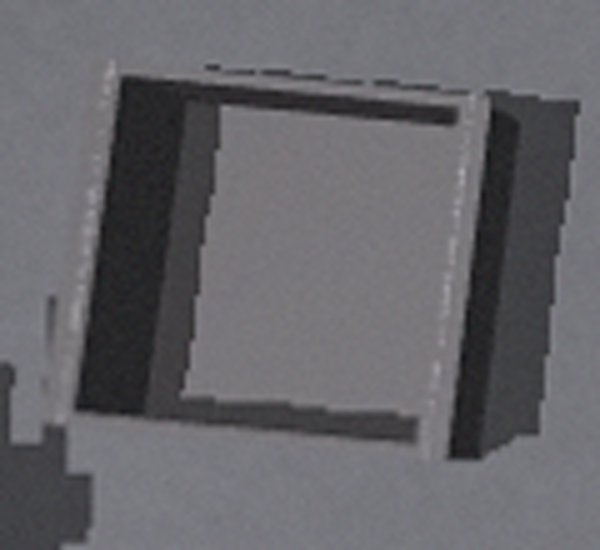

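Candidates: the metal rose joints are at top px (258,268), (296,262), (341,262) and (378,258). The blue one (155,158) and green one (357,197) are look-alikes. The kit tray is the low red one at (490,228), not the red boxes at (519,93) and (610,370). The returns bin is the grey square at (143,243). The cap is at (284,180), about (0.587, 0.062, 0.272), and the scene view agrees to 1.3 px.

```bash
python3 -m handwheel '[{"xyz":[0,0,4],"angular":[0,0,0]},{"xyz":[0,0,4],"angular":[0,0,0]},{"xyz":[0,0,4],"angular":[0,0,0]},{"xyz":[0,0,4],"angular":[0,0,0]},{"xyz":[0,0,3],"angular":[0,0,0]}]' 8.7 40
python3 -m handwheel '[{"xyz":[2,3.2,0],"angular":[0,0,-3]},{"xyz":[2,3.2,0],"angular":[0,0,-3]},{"xyz":[2,3.2,0],"angular":[0,0,-3]},{"xyz":[2,3.2,0],"angular":[0,0,-3]},{"xyz":[2,3.2,0],"angular":[0,0,-3]}]'
python3 -c "
from h import *
st()"
```

```text
time: 0.72
position: [0.1452, -0.6256, 0.4068]
tool_rot: [1.054, 1.329, -1.03]
ft_force: [0.1, -1.3, -0.5]
grip_width: 1.004
time: 1.13
position: [0.241, -0.4707, 0.4145]
tool_rot: [1.259, 1.186, -1.252]
ft_force: [0.3, -0.6, 0.1]
grip_width: 1.002
t1.13 pos [ 24.1  -47.07  41.45] xax [-0.001  0.007 -1.   ] jaw [-0.062 -0.998 -0.007] yaw-93.5 q [ 1.18  0.05 -0.14  1.39  0.    1.71 -0.59] F [ 0.3 -0.6  0.1] M [ 0.06  0.03 -0.04] g8.72cm
```

```bash
python3 -m handwheel '[{"xyz":[2.2,3.4,0],"angular":[0,0,-3]},{"xyz":[2.2,3.4,0],"angular":[0,0,-3]},{"xyz":[2.2,3.4,0],"angular":[0,0,-3]},{"xyz":[2.2,3.4,0],"angular":[0,0,-3]},{"xyz":[2.2,3.4,0],"angular":[0,0,-3]}]'
python3 -m handwheel '[{"xyz":[2.2,3.4,0],"angular":[0,0,-3]},{"xyz":[2.2,3.4,0],"angular":[0,0,-3]},{"xyz":[2.2,3.4,0],"angular":[0,0,-3]},{"xyz":[2.2,3.4,0],"angular":[0,0,-3]},{"xyz":[2.2,3.4,0],"angular":[0,0,-3]}]'
python3 -m handwheel '[{"xyz":[2,3.2,0],"angular":[0,0,-3]},{"xyz":[2,3.2,0],"angular":[0,0,-3]},{"xyz":[2,3.2,0],"angular":[0,0,-3]},{"xyz":[2,3.2,0],"angular":[0,0,-3]},{"xyz":[0,0,0],"angular":[0,0,0]}]'
python3 -c "
from h import *
st()
for n in ['scene','wrist']: cv2.imwrite('pics/%s1.png'%n,get_image(n)['pixels'])"
```

```text
time: 1.55
position: [0.3523, -0.2938, 0.4153]
tool_rot: [1.458, 1.031, -1.453]
ft_force: [0.3, -0.2, -0.5]
grip_width: 0.997
time: 1.97
position: [0.4629, -0.1173, 0.4168]
tool_rot: [1.648, 0.847, -1.643]
ft_force: [0.8, -0.5, -0.6]
grip_width: 0.998
time: 2.38
position: [0.5465, 0.0271, 0.4178]
tool_rot: [1.794, 0.692, -1.78]
ft_force: [-1.8, 0.6, -0.8]
grip_width: 0.994
t2.38 pos [54.65  2.71 41.78] xax [ 0.008 -0.001 -1.   ] jaw [-0.737 -0.676 -0.005] yaw-137.5 q [ 0.62  0.13 -0.81  1.33  0.1   1.71 -2.57] F [-1.8  0.6 -0.8] M [0.12 0.09 0.05] g8.64cm
```

View pics/wrist1.png

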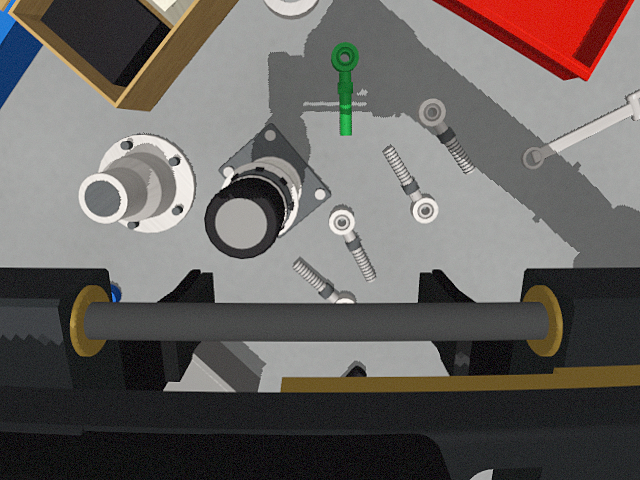

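```bash
python3 - <<'E'
from h import *
w=get_image("wrist"); g=cv2.cvtColor(w["pixels"],cv2.COLOR_BGR2GRAY)
m=cv2.inRange(g[170:265,195:290],0,45)
c=max(cv2.findContours(m,0,2)[0],key=cv2.contourArea)
print(cv2.minEnclosingCircle(c), onz(w,(242,223),.272).round(4))
s=get_image("scene");t=get_image("top")
print(tri([ray(w,(242,223)),ray(s,(323,240.5))]).round(4),tri([ray(w,(242,223)),ray(t,(284.3,180))]).round(4),tri([ray(s,(323,240.5)),ray(t,(284.3,180))]).round(4),tri([ray(w,(242,223)),ray(s,(323,240.5)),ray(t,(284.3,180))]).round(4))
st()
E
```

```text
((46.85820770263672, 50.097015380859375), 42.039878845214844) [0.587  0.0616 0.272 ]
[0.586  0.0632 0.2679] [0.5875 0.0631 0.2686] [0.5868 0.0642 0.2706] [0.5868 0.0634 0.2691]
t2.63 pos [54.49  1.66 41.86] xax [ 0.008 -0.008 -1.   ] jaw [-0.745 -0.667 -0.   ] yaw-138.1 q [ 0.63  0.13 -0.8   1.34  0.1   1.71 -2.56] F [-0.7 -0.1  1. ] M [0.05 0.02 0.01] g8.70cm
```

```bash
python3 -m handwheel '[{"xyz":[2.1,2.3,-2],"angular":[0,0,1]},{"xyz":[2.1,2.3,-2],"angular":[0,0,1]},{"xyz":[0,0,-2],"angular":[0,0,0]},{"xyz":[0,0,0],"angular":[0,0,0]},{"xyz":[0,0,0],"angular":[0,0,0]}]'
python3 -c "
from h import *
st()"
```

```text
time: 3.05
position: [0.5882, 0.0518, 0.3592]
tool_rot: [1.785, 0.679, -1.773]
ft_force: [-0.1, -0.4, 0.4]
grip_width: 1.002
t3.05 pos [58.82  5.18 35.92] xax [ 0.013 -0.016 -1.   ] jaw [-0.734 -0.679  0.001] yaw-137.2 q [ 0.52  0.23 -0.81  1.36  0.19  1.61 -2.66] F [-0.1 -0.4  0.4] M [ 0.1  -0.    0.01] g8.71cm
```

```bash
python3 -m handwheel '[{"xyz":[0,0.5,0],"angular":[0.4,0.4,6]},{"xyz":[0,0.5,0],"angular":[0.4,0.4,6]},{"xyz":[0,0,0],"angular":[0,0,0]}]'
python3 -c "
from h import *
st()"
```

```text
time: 3.3
position: [0.5879, 0.0559, 0.3628]
tool_rot: [1.646, 0.847, -1.644]
ft_force: [-0.9, -0.1, -0.1]
grip_width: 0.997
t3.30 pos [58.79  5.59 36.28] xax [ 0.003 -0.004 -1.   ] jaw [-0.577 -0.816  0.002] yaw-125.3 q [ 0.53  0.25 -0.84  1.34  0.19  1.63 -2.46] F [-0.9 -0.1 -0.1] M [ 0.07  0.07 -0.03] g8.67cm
```

```bash
python3 -m handwheel '[{"xyz":[0,0.7,0],"angular":[0,0,0]},{"xyz":[0,0.3,-1],"angular":[0,0,0]},{"xyz":[0,0,-2.5],"angular":[0,0,0]},{"xyz":[0,0,0],"angular":[0,0,0]},{"xyz":[0,0,0],"angular":[0,0,0]}]'
python3 -c "
from h import *
st()
for n in ['wrist','scene']: cv2.imwrite('pics/%s2.png'%n,get_image(n)['pixels'])"
```

```text
time: 3.72
position: [0.5887, 0.0626, 0.3314]
tool_rot: [1.662, 0.827, -1.648]
ft_force: [0.5, 0.3, 0.9]
grip_width: 1.0
t3.72 pos [58.87  6.26 33.14] xax [ 0.012 -0.008 -1.   ] jaw [-0.592 -0.806 -0.001] yaw-126.3 q [ 0.53  0.24 -0.84  1.41  0.19  1.56 -2.49] F [0.5 0.3 0.9] M [ 0.11 -0.01  0.02] g8.70cm
```

View pics/wrist2.png

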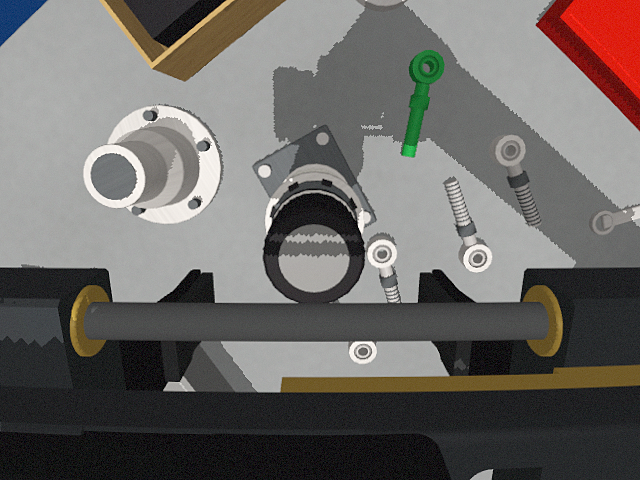

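View pics/scene2.png

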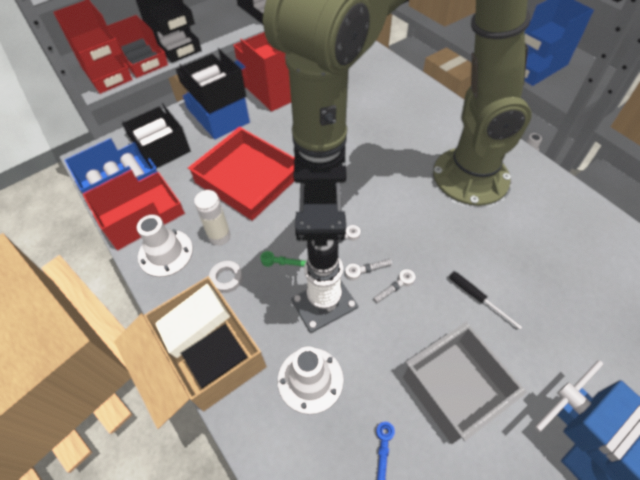

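```bash
python3 -m handwheel '[{"xyz":[0,0,-3],"angular":[0.4,0.5,0]},{"xyz":[-0.1,0,-3],"angular":[0,0,0]},{"xyz":[0,0,-2],"angular":[0,0,0]},{"xyz":[0,0,-1],"angular":[0,0,0]},{"xyz":[0,0,0],"angular":[0,0,0]}]'
python3 -c "
from h import *
st()"
```

```text
time: 4.23
position: [0.5908, 0.063, 0.245]
tool_rot: [1.67, 0.831, -1.647]
ft_force: [-0.6, 0.1, 0.1]
grip_width: 1.001
t4.23 pos [59.08  6.3  24.5 ] xax [ 0.014 -0.    -1.   ] jaw [-0.594 -0.804 -0.008] yaw-126.5 q [ 0.54  0.27 -0.83  1.55  0.21  1.39 -2.51] F [-0.6  0.1  0.1] M [ 0.04  0.09 -0.  ] g8.71cm
```

```bash
python3 -m handwheel '[{"xyz":[-0.2,0,-0.9],"angular":[0,0.8,0]},{"xyz":[-0.2,0,-0.8],"angular":[0,0,0]},{"xyz":[0,0,0],"angular":[0,0,0]}]'
python3 -c "
from h import *
st()"
```

```text
time: 4.48
position: [0.5883, 0.0633, 0.23]
tool_rot: [1.663, 0.836, -1.659]
ft_force: [-0.0, 0.1, -0.5]
grip_width: 0.998
t4.48 pos [58.83  6.33 23.  ] xax [ 0.003  0.    -1.   ] jaw [-0.595 -0.804 -0.002] yaw-126.5 q [ 0.54  0.28 -0.83  1.57  0.21  1.38 -2.52] F [-0.   0.1 -0.5] M [ 0.09  0.04 -0.05] g8.69cm
```

Close on the cap.

```bash
python3 -m handwheel '[{"xyz":[0,0,0],"angular":[0,0,0]},{"xyz":[0,0,0],"angular":[0,0,0]},{"xyz":[0,0,0],"angular":[0,0,0]},{"xyz":[0,0,0],"angular":[0,0,0]},{"xyz":[0,0,0],"angular":[0,0,0]}]' 5 40
python3 -m handwheel '[{"xyz":[0,0,0],"angular":[0,0,0]},{"xyz":[0,0,0],"angular":[0,0,0]},{"xyz":[0,0,0],"angular":[0,0,7]},{"xyz":[0,0,0.03],"angular":[0,0,7]},{"xyz":[0,0,0.03],"angular":[0,0,7]}]' 5 40
python3 -c "
from h import *
st()"
```

```text
time: 4.9
position: [0.5899, 0.0639, 0.2329]
tool_rot: [1.667, 0.834, -1.654]
ft_force: [0.2, 1.3, -0.6]
grip_width: 0.708
time: 5.32
position: [0.5903, 0.0647, 0.2335]
tool_rot: [1.408, 1.073, -1.391]
ft_force: [1.8, 0.6, -2.2]
grip_width: 0.687
t5.32 pos [59.03  6.47 23.35] xax [ 0.008  0.005 -1.   ] jaw [-0.259 -0.966 -0.007] yaw-105.0 q [ 0.58  0.3  -0.88  1.56  0.23  1.38 -2.16] F [ 1.8  0.6 -2.2] M [ 0.34 -0.26 -0.36] g5.97cm
```

```bash
for k in 1; do python3 -m handwheel '[{"xyz":[-0.05,-0.05,0],"angular":[0,0,7]},{"xyz":[0,0,0.03],"angular":[0,0,7]},{"xyz":[0,0,0.03],"angular":[0,0,7]},{"xyz":[0,0,0.03],"angular":[0,0,7]},{"xyz":[0,0,0.03],"angular":[0,0,7]}]' ; done
python3 -m handwheel '[{"xyz":[0,0,0.03],"angular":[0,0,7]},{"xyz":[0,0,0.03],"angular":[0,0,7]},{"xyz":[0,0,0.03],"angular":[0,0,7]},{"xyz":[0,0,0.03],"angular":[0,0,7]},{"xyz":[0,0,0.03],"angular":[0,0,7]}]'
python3 -c "
from h import *
st()"
```

```text
time: 5.73
position: [0.5902, 0.0664, 0.2348]
tool_rot: [0.95, 1.365, -0.928]
ft_force: [-0.2, 2.3, -1.1]
grip_width: 0.69
time: 6.15
position: [0.589, 0.0676, 0.2365]
tool_rot: [0.468, 1.536, -0.448]
ft_force: [-1.5, -0.1, -1.2]
grip_width: 0.684
t6.15 pos [58.9   6.76 23.65] xax [-0.009  0.016 -1.   ] jaw [ 0.834 -0.551 -0.017] yaw-33.4 q [ 0.72  0.39 -1.1   1.54  0.33  1.43 -0.98] F [-1.5 -0.1 -1.2] M [ 0.09  0.17 -0.4 ] g5.95cm
```

```bash
python3 -m handwheel '[{"xyz":[0,-0.15,0.03],"angular":[-0.5,-0.3,7]},{"xyz":[0,-0.15,0.03],"angular":[-0.3,-0.2,7]},{"xyz":[0,0,0.03],"angular":[0,0,7]},{"xyz":[0,0,0.03],"angular":[0,0,7]},{"xyz":[0,0,0.03],"angular":[0,0,7]}]'
python3 -m handwheel '[{"xyz":[0,-0.05,0.03],"angular":[0,0,7]},{"xyz":[0,-0.05,0.03],"angular":[0,0,7]},{"xyz":[0,0,0.03],"angular":[0,0,7]},{"xyz":[0,0,0.03],"angular":[0,0,7]},{"xyz":[0,0,0.03],"angular":[0,0,7]}]'
python3 -c "
from h import *
st()
for n in ['wrist']: cv2.imwrite('pics/%s3.png'%n,get_image(n)['pixels'])"
```

```text
time: 6.57
position: [0.5881, 0.0674, 0.2392]
tool_rot: [-0.031, 1.575, 0.035]
ft_force: [-1.1, 1.2, 0.3]
grip_width: 0.682
time: 6.98
position: [0.5867, 0.0678, 0.2403]
tool_rot: [-0.519, 1.515, 0.526]
ft_force: [-0.1, 0.5, -0.5]
grip_width: 0.684
t6.98 pos [58.67  6.78 24.03] xax [-0.009  0.001 -1.   ] jaw [ 0.786  0.619 -0.006] yaw38.2 q [ 0.82  0.5  -1.32  1.54  0.48  1.49  0.15] F [-0.1  0.5 -0.5] M [ 0.01 -0.08 -0.03] g5.95cm
```

View pics/wrist3.png

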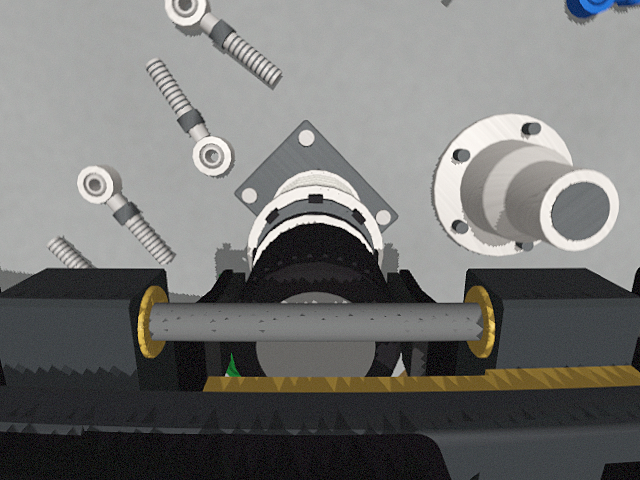

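```bash
python3 -m handwheel '[{"xyz":[0,0,0],"angular":[0,0,0]},{"xyz":[0,0,0],"angular":[0,0,0]},{"xyz":[0,0,0],"angular":[0,0,0]},{"xyz":[0,0,0],"angular":[0,0,0]},{"xyz":[0,0,0],"angular":[0,0,-3]}]' 8.7
python3 -m handwheel '[{"xyz":[0,-0.1,-0.1],"angular":[0,-0.5,-7]},{"xyz":[0,-0.1,-0.1],"angular":[0,0,-7]},{"xyz":[0,-0.1,-0.1],"angular":[0,0,-7]},{"xyz":[0,0,0],"angular":[0,0,-7]},{"xyz":[0,0,0],"angular":[0,0,-7]}]'
python3 -c "
from h import *
st()"
```

```text
time: 7.45
position: [0.5873, 0.0671, 0.2403]
tool_rot: [-0.473, 1.525, 0.48]
ft_force: [-0.3, 0.2, -0.1]
grip_width: 0.959
time: 7.87
position: [0.5879, 0.064, 0.2378]
tool_rot: [0.019, 1.566, -0.016]
ft_force: [1.0, -0.0, 0.1]
grip_width: 0.997
t7.87 pos [58.79  6.4  23.78] xax [ 0.004  0.002 -1.   ] jaw [ 1.    -0.022  0.004] yaw-1.3 q [ 0.77  0.4  -1.18  1.56  0.38  1.43 -0.45] F [ 1.  -0.   0.1] M [ 0.02 -0.08 -0.04] g8.67cm
```

```bash
for i in 1 2 3; do python3 -m handwheel '[{"xyz":[0,0,0],"angular":[0,0,-7]},{"xyz":[0,0,0],"angular":[0,0,-7]},{"xyz":[0,0,0],"angular":[0,0,-7]},{"xyz":[0,0,0],"angular":[0,0,-7]},{"xyz":[0,0,0],"angular":[0,0,-7]}]' | sed -n 2p; done
python3 -c "
from h import *
st()"
```

```text
position: [0.5883, 0.0639, 0.2391]
position: [0.5887, 0.0643, 0.2405]
position: [0.589, 0.0651, 0.2419]
t9.12 pos [58.9   6.51 24.19] xax [ 0.004 -0.012 -1.   ] jaw [-0.32  -0.947  0.01 ] yaw-108.7 q [ 0.54  0.28 -0.84  1.55  0.23  1.4  -2.22] F [0.3 0.  0. ] M [ 0.1   0.06 -0.  ] g8.67cm
```

```bash
python3 -m handwheel '[{"xyz":[0,-0.1,-0.2],"angular":[0.7,0.2,-7]},{"xyz":[0,-0.1,-0.2],"angular":[0,0,-7]},{"xyz":[0,0,-0.1],"angular":[0,0,-3]},{"xyz":[0,0,0],"angular":[0,0,0]},{"xyz":[0,0,0],"angular":[0,0,0]}]'
python3 -m handwheel '[{"xyz":[0,0,0],"angular":[0,0,0]},{"xyz":[0,0,0],"angular":[0,0,0]},{"xyz":[0,0,0],"angular":[0,0,0]},{"xyz":[0,0,0],"angular":[0,0,0]},{"xyz":[0,0,0],"angular":[0,0,0]}]' 5 40
python3 -m handwheel '[{"xyz":[0,0,0],"angular":[0,0,0]},{"xyz":[0,0,0],"angular":[0,0,0]},{"xyz":[0,0,0.03],"angular":[0,0,7]},{"xyz":[0,0,0.03],"angular":[0,0,7]},{"xyz":[0,0,0.03],"angular":[0,0,7]}]'
python3 -c "
from h import *
st()"
```

```text
time: 9.53
position: [0.5894, 0.0639, 0.2382]
tool_rot: [1.663, 0.835, -1.659]
ft_force: [0.7, 1.2, 0.4]
grip_width: 0.999
time: 9.95
position: [0.5896, 0.0645, 0.2388]
tool_rot: [1.661, 0.837, -1.655]
ft_force: [-0.9, -0.4, -0.5]
grip_width: 0.707
time: 10.37
position: [0.5896, 0.0648, 0.2398]
tool_rot: [1.399, 1.075, -1.393]
ft_force: [0.4, -0.4, 0.8]
grip_width: 0.676
t10.37 pos [58.96  6.48 23.98] xax [ 0.004  0.001 -1.   ] jaw [-0.254 -0.967 -0.002] yaw-104.7 q [ 0.55  0.29 -0.85  1.55  0.22  1.4  -2.14] F [ 0.4 -0.4  0.8] M [0.11 0.03 0.05] g5.88cm
```

```bash
for i in 1 2 ; do python3 -m handwheel '[{"xyz":[0,-0.05,0.03],"angular":[0,0,7]},{"xyz":[0,0,0.03],"angular":[0,0,7]},{"xyz":[0,-0.05,0.03],"angular":[0,0,7]},{"xyz":[0,0,0.03],"angular":[0,0,7]},{"xyz":[0,0,0.03],"angular":[0,0,7]}]' | sed -n 2p; done
python3 -c "
from h import *
st()"
python3 -m handwheel '[{"xyz":[0,-0.05,0.03],"angular":[0,0,7]},{"xyz":[0,0,0.03],"angular":[0,0,7]},{"xyz":[0,-0.05,0.03],"angular":[0,0,7]},{"xyz":[0,0,0.03],"angular":[0,0,7]},{"xyz":[0,0,0.03],"angular":[0,0,7]}]' | sed -n 2p
python3 -c "
from h import *
st()"
```

```text
position: [0.589, 0.0652, 0.2414]
position: [0.5884, 0.0656, 0.243]
t11.20 pos [58.84  6.56 24.3 ] xax [-0.003  0.006 -1.   ] jaw [ 0.838 -0.546 -0.006] yaw-33.1 q [ 0.7   0.36 -1.06  1.54  0.31  1.43 -0.96] F [-1.  -0.3 -0.3] M [-0.01  0.09 -0.03] g5.89cm
position: [0.5879, 0.0658, 0.2446]
t11.62 pos [58.79  6.58 24.46] xax [-0.007  0.005 -1.   ] jaw [ 0.999  0.047 -0.007] yaw2.7 q [ 0.77  0.41 -1.18  1.53  0.38  1.46 -0.39] F [-0.7  0.2 -0.2] M [-0.1  -0.    0.03] g5.88cm
```

```bash
python3 -m handwheel '[{"xyz":[0,-0.05,0.03],"angular":[0,0,7]},{"xyz":[0,0,0.03],"angular":[0,0,7]},{"xyz":[0,-0.05,0.03],"angular":[0,0,7]},{"xyz":[0,0,0.03],"angular":[0,0,7]},{"xyz":[0,0,0],"angular":[0,0,0]}]' | sed -n 2p
python3 -m handwheel '[{"xyz":[0,0,0.5],"angular":[0,0,0]},{"xyz":[0,0,0.5],"angular":[0,0,0]},{"xyz":[0,0,0],"angular":[0,0,0]}]'
python3 -c "
from h import *
st()"
```

```text
position: [0.5875, 0.0655, 0.2458]
time: 12.28
position: [0.5874, 0.0651, 0.2562]
tool_rot: [-0.42, 1.538, 0.43]
ft_force: [-0.3, -0.2, -0.8]
grip_width: 0.676
t12.28 pos [58.74  6.51 25.62] xax [-0.011  0.003 -1.   ] jaw [ 0.857  0.516 -0.008] yaw31.0 q [ 0.81  0.46 -1.28  1.51  0.44  1.5   0.06] F [-0.3 -0.2 -0.8] M [ 0.04 -0.2  -0.02] g5.89cm
```

```bash
python3 -m handwheel '[{"xyz":[0,0,2],"angular":[0,-0.5,0]},{"xyz":[0,0,2],"angular":[0,0,0]},{"xyz":[0,0,2],"angular":[0,0,0]},{"xyz":[0,0,2],"angular":[0,0,0]},{"xyz":[0,0,3],"angular":[0,0,0]}]'
python3 -m handwheel '[{"xyz":[0,0,2],"angular":[0,0,-7]},{"xyz":[0,0,2],"angular":[0,0,-7]},{"xyz":[0,0,0],"angular":[0,0,-7]},{"xyz":[0,0,0],"angular":[0,0,-7]},{"xyz":[0,0,0],"angular":[0,0,-7]}]'
python3 -m handwheel '[{"xyz":[0,0,0],"angular":[0,0,-7]},{"xyz":[0,0,0],"angular":[0,0,-7]},{"xyz":[0,0,0],"angular":[0,0,-7]},{"xyz":[0,0,0],"angular":[0,0,-7]},{"xyz":[0,0,0],"angular":[0,0,-7]}]'
python3 -c "
from h import *
st()
for n in ['scene','wrist']: cv2.imwrite('pics/%s4.png'%n,get_image(n)['pixels'])"
```

```text
time: 12.7
position: [0.5841, 0.0626, 0.3647]
tool_rot: [-0.415, 1.542, 0.419]
ft_force: [0.6, -0.2, -0.5]
grip_width: 0.68
time: 13.12
position: [0.5856, 0.0649, 0.4157]
tool_rot: [0.081, 1.567, -0.073]
ft_force: [-1.0, -0.2, -1.3]
grip_width: 0.674
time: 13.53
position: [0.5853, 0.0658, 0.4183]
tool_rot: [0.568, 1.488, -0.562]
ft_force: [0.1, 0.3, -0.8]
grip_width: 0.679
t13.53 pos [58.53  6.58 41.83] xax [ 0.009  0.    -1.   ] jaw [ 0.75  -0.662  0.006] yaw-41.4 q [ 0.63  0.3  -1.05  1.23  0.27  1.75 -1.07] F [ 0.1  0.3 -0.8] M [-0.01 -0.04 -0.03] g5.90cm
```

View pics/scene4.png

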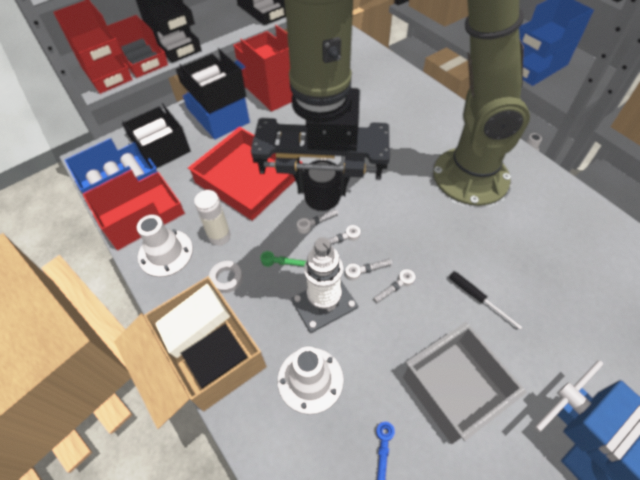

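```bash
python3 -m handwheel '[{"xyz":[-1.2,3.8,0],"angular":[0,0,0]},{"xyz":[-1.2,3.8,0],"angular":[0,0,0]},{"xyz":[-1.2,3.8,0],"angular":[0,0,0]},{"xyz":[-1.2,3.8,0],"angular":[0,0,0]},{"xyz":[0,0,0],"angular":[0,0,0]}]'
python3 -c "
from h import *
st()"
```

```text
time: 14.05
position: [0.5355, 0.2182, 0.4181]
tool_rot: [0.56, 1.489, -0.555]
ft_force: [-1.5, 1.1, 0.9]
grip_width: 0.678
t14.05 pos [53.55 21.82 41.81] xax [ 0.009 -0.    -1.   ] jaw [ 0.756 -0.655  0.007] yaw-40.9 q [ 0.41  0.29 -1.1   1.25  0.27  1.74 -1.34] F [-1.5  1.1  0.9] M [0.14 0.05 0.03] g5.89cm
```

```bash
python3 -m handwheel '[{"xyz":[-1.1,3.6,0],"angular":[0,0,-7]},{"xyz":[-1.1,3.6,0],"angular":[0,0,-7]},{"xyz":[-1.1,3.6,-2],"angular":[0,0,-7]},{"xyz":[-1,3.5,-2],"angular":[0,0,-7]},{"xyz":[-0.8,2,-2],"angular":[0,0,-7]}]'
python3 -m handwheel '[{"xyz":[0,0,-3],"angular":[0,0,-7]},{"xyz":[0,0,-3],"angular":[0,0,-7]},{"xyz":[0,0,-2],"angular":[0,0,0]},{"xyz":[0,0,0],"angular":[0,0,0]},{"xyz":[0,0,0],"angular":[0,0,0]}]'
python3 -c "
from h import *
st()
w=get_image('wrist');p=w['pixels'];t=get_image('top')
cv2.imwrite('pics/wrist5.png',p);cv2.imwrite('pics/top5.png',t['pixels'])"
```

```text
time: 14.47
position: [0.4901, 0.3723, 0.363]
tool_rot: [1.028, 1.301, -1.019]
ft_force: [-0.9, 0.2, -0.8]
grip_width: 0.675
time: 14.88
position: [0.4814, 0.3804, 0.2765]
tool_rot: [1.196, 1.206, -1.195]
ft_force: [1.2, 0.8, -0.1]
grip_width: 0.676
t14.88 pos [48.14 38.04 27.65] xax [ 0.008 -0.007 -1.   ] jaw [ 0.016 -1.     0.007] yaw-89.1 q [ 0.03  0.36 -0.96  1.44  0.3   1.49 -2.48] F [ 1.2  0.8 -0.1] M [0.05 0.02 0.01] g5.88cm
```

View pics/wrist5.png

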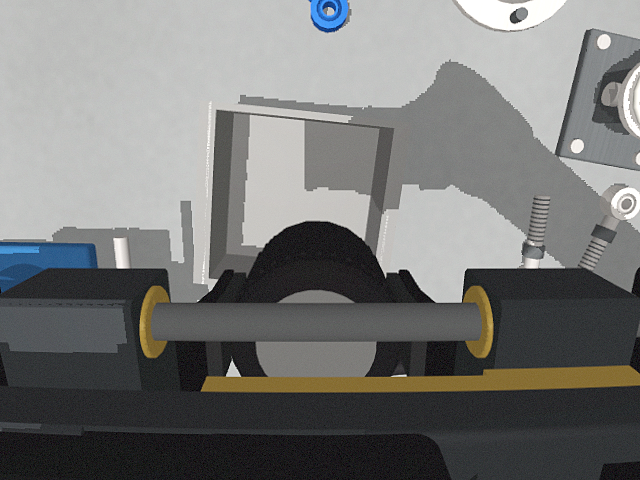

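View pics/top5.png

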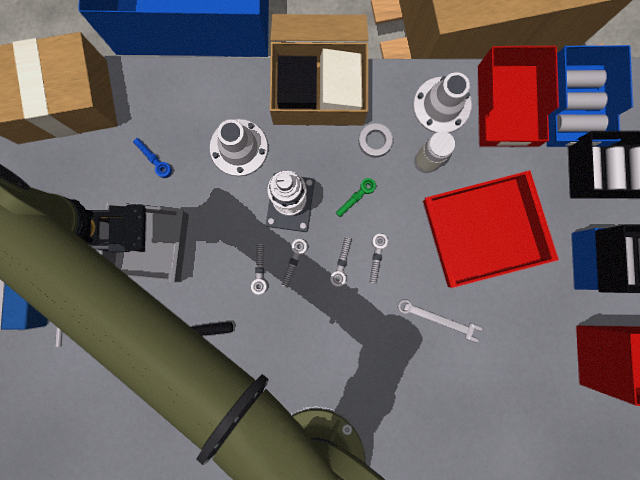

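```bash
python3 - <<'E'
from h import *
w=get_image('wrist')
a,b,c=[onz(w,u,.085)[:2] for u in [(211,102),(395,127),(205,283)]]
print(a,b,c,np.linalg.norm(b-a))
ux=(b-a)/np.linalg.norm(b-a); n=np.array([ux[1],-ux[0]]); n=n if n[0]<0 else -n
print("centre",(a+b)/2+n*.081, "top-based", np.mean([onz(get_image('top'),u,.085)[:2] for u in [(107,203),(182.6,209),(172,281),(97.4,273)]],0))
E
```

```text
[0.572931  0.4688811] [0.55433564 0.31403712] [0.41224638 0.48194442] 0.1559565458536451
centre [0.48321116 0.40111708] top-based [0.48563633 0.39047722]
```

```bash
python3 -m handwheel '[{"xyz":[0.2,0.6,-3],"angular":[0.4,0.4,0]},{"xyz":[0.2,0.6,-4],"angular":[0,0,0]},{"xyz":[0,0,-4],"angular":[0,0,0]},{"xyz":[0,0,-4],"angular":[0,0,0]},{"xyz":[0,0,-3],"angular":[0,0,0]}]'
python3 -m handwheel '[{"xyz":[0,0,-3],"angular":[0,0,0]},{"xyz":[0,0,0],"angular":[0,0,0]},{"xyz":[0,0,0],"angular":[0,0,0]}]'
python3 -c "
from h import *
st()"
```

```text
time: 15.65
position: [0.4932, 0.3984, 0.1059]
tool_rot: [1.226, 1.209, -1.175]
ft_force: [-0.1, -0.6, -0.1]
grip_width: 0.682
time: 15.9
position: [0.4911, 0.3952, 0.0691]
tool_rot: [1.218, 1.211, -1.183]
ft_force: [0.6, -0.2, 0.9]
grip_width: 0.677
t15.90 pos [49.11 39.52  6.91] xax [ 0.017  0.012 -1.   ] jaw [ 0.011 -1.    -0.012] yaw-89.4 q [-0.05  0.53 -0.87  1.67  0.45  1.13 -2.6 ] F [ 0.6 -0.2  0.9] M [0.07 0.02 0.01] g5.89cm
```

```bash
python3 -m handwheel '[{"xyz":[-0.4,-0.1,-1.5],"angular":[-0.6,0.8,3]},{"xyz":[0,0,-1.2],"angular":[0,0,3]},{"xyz":[0,0,0],"angular":[0,0,0]}]'
python3 -c "
from h import *
st()"
python3 -m handwheel '[{"xyz":[0,0,0],"angular":[0,0,0]},{"xyz":[0,0,0],"angular":[0,0,0]},{"xyz":[0,0,0],"angular":[0,0,0]},{"xyz":[0,0,0],"angular":[0,0,0]},{"xyz":[0,0,0],"angular":[0,0,0]}]' 8.7
python3 -m handwheel '[{"xyz":[0,0,1],"angular":[0,0,0]},{"xyz":[0,0,3],"angular":[0,0,0]},{"xyz":[0,0,4],"angular":[0,0,0]},{"xyz":[0,0,4],"angular":[0,0,0]},{"xyz":[0,0,4],"angular":[0,0,0]}]'
python3 -c "
from h import *
st()
w=get_image('wrist');p=w['pixels']
cv2.imwrite('pics/wrist6.png',p)"
```

```text
time: 16.15
position: [0.4907, 0.3965, 0.0483]
tool_rot: [1.131, 1.261, -1.112]
ft_force: [-0.8, -0.9, -1.2]
grip_width: 0.677
t16.15 pos [49.07 39.65  4.83] xax [ 0.009  0.007 -1.   ] jaw [ 0.118 -0.993 -0.006] yaw-83.2 q [-0.05  0.57 -0.88  1.67  0.48  1.11 -2.51] F [-0.8 -0.9 -1.2] M [-0.05  0.08  0.03] g5.89cm
time: 16.57
position: [0.4956, 0.4006, 0.0583]
tool_rot: [1.146, 1.255, -1.105]
ft_force: [0.6, 0.7, 0.0]
grip_width: 0.956
time: 16.98
position: [0.4901, 0.3953, 0.2174]
tool_rot: [1.132, 1.259, -1.119]
ft_force: [1.4, 0.2, 1.1]
grip_width: 0.997
t16.98 pos [49.01 39.53 21.74] xax [ 0.006  0.005 -1.   ] jaw [ 0.113 -0.994 -0.004] yaw-83.5 q [ 0.01  0.43 -0.96  1.49  0.35  1.4  -2.43] F [1.4 0.2 1.1] M [0.03 0.   0.02] g8.68cm
```

View pics/wrist6.png

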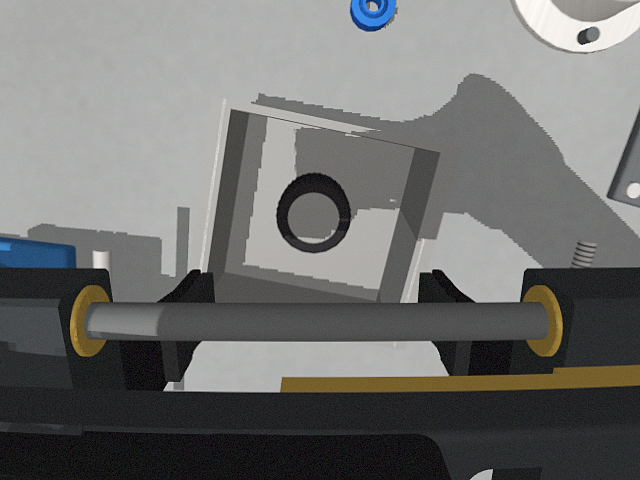

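```bash
python3 -m handwheel '[{"xyz":[0,0,4],"angular":[0,0,5]},{"xyz":[0,0,4],"angular":[0,0,5]},{"xyz":[0,0,4],"angular":[0,0,5]},{"xyz":[0,0,4],"angular":[0,0,5]},{"xyz":[0,-2,3],"angular":[0,0,5]}]'|sed -n 2p
python3 -m handwheel '[{"xyz":[1.1,-3.9,0],"angular":[0,0,5]},{"xyz":[1.1,-3.9,0],"angular":[0,0,5]},{"xyz":[1.1,-3.9,0],"angular":[0,0,5]},{"xyz":[1.1,-3.9,0],"angular":[0,0,5]},{"xyz":[1.1,-3.9,0],"angular":[0,0,5]}]'|sed -n 2p
python3 -m handwheel '[{"xyz":[0.7,-3,0],"angular":[0,0,5]},{"xyz":[0,0,0],"angular":[0,0,5]},{"xyz":[0,0,0],"angular":[0,0,0]}]'
python3 -c "
from h import *
st()
w=get_image('wrist');p=w['pixels']
cv2.imwrite('pics/wrist7.png',p)"
```

```text
position: [0.487, 0.3792, 0.4157]
position: [0.5355, 0.1916, 0.4307]
time: 18.12
position: [0.5465, 0.1476, 0.4322]
tool_rot: [0.301, 1.551, -0.243]
ft_force: [-0.4, 2.1, -0.6]
grip_width: 1.002
t18.12 pos [54.65 14.76 43.22] xax [ 0.009  0.036 -0.999] jaw [ 0.941 -0.339 -0.004] yaw-19.8 q [ 0.65  0.28 -1.21  1.26  0.24  1.75 -0.84] F [-0.4  2.1 -0.6] M [-0.01 -0.05 -0.  ] g8.71cm
```

View pics/wrist7.png

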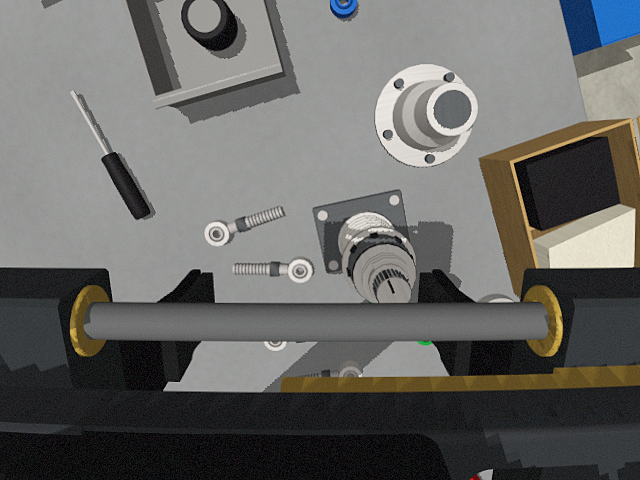

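```bash
python3 - <<'E'
from h import *
w=get_image('wrist')
cv2.imwrite('pics/k1.png',cv2.resize(w['pixels'][220:310,330:440],None,fx=6,fy=6,interpolation=cv2.INTER_CUBIC))
t=get_image('top')
cv2.imwrite('pics/k2.png',cv2.resize(t['pixels'][150:240,240:340],None,fx=6,fy=6,interpolation=cv2.INTER_CUBIC))
E
```

```text
(no output)
```

View pics/k1.png

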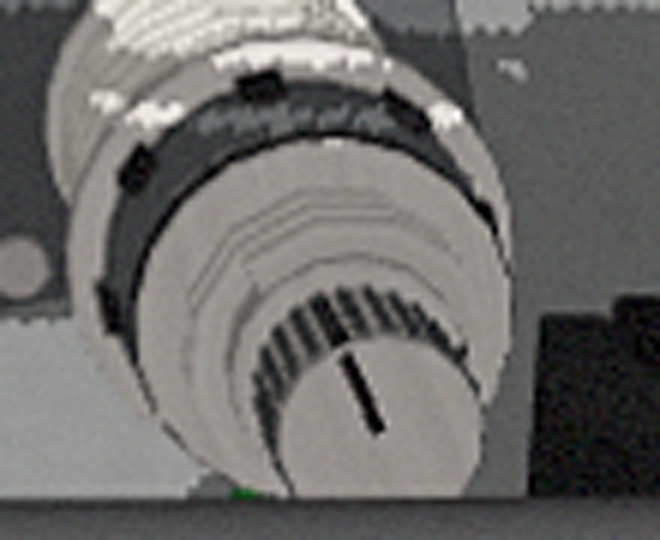

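View pics/k2.png

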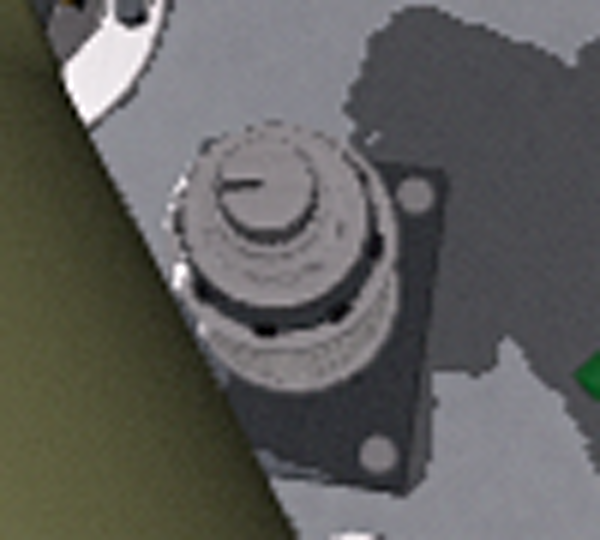

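```bash
python3 - <<'E'
from h import *
w=get_image('wrist');t=get_image('top')
f=lambda x,y:(330+x/6,220+y/6)
g=lambda x,y:(240+x/6,150+y/6)
c=onz(w,f(380,430),.264);e=onz(w,f(345,352),.264);print(c,e,np.degrees(np.arctan2(*(e-c)[[1,0]])))
c=onz(t,g(268,183),.264);e=onz(t,g(222,187),.264);print(c,e,np.degrees(np.arctan2(*(e-c)[[1,0]])))
st()
E
```

```text
[0.587098   0.06993087 0.264     ] [0.58593247 0.08288639 0.264     ] 95.14074809444578
[0.58802017 0.06314332 0.264     ] [0.58659925 0.0775811  0.264     ] 95.62076170075744
t18.37 pos [54.53 15.15 43.2 ] xax [ 0.009  0.036 -0.999] jaw [ 0.942 -0.337 -0.004] yaw-19.7 q [ 0.65  0.28 -1.21  1.26  0.24  1.75 -0.84] F [-0.9  0.6 -0.5] M [-0.06 -0.03  0.04] g8.70cm
```

```bash
python3 -m handwheel '[{"xyz":[1.4,-3,0],"angular":[-1,0.3,2]},{"xyz":[1.4,-3,-2],"angular":[-1,0.2,2]},{"xyz":[1.4,-3,-3],"angular":[0,0,0]},{"xyz":[0,0,-3],"angular":[0,0,0]},{"xyz":[0,0,0],"angular":[0,0,0]}]' 6 25
python3 -c "
from h import *
st()
w=get_image('wrist');p=w['pixels']
cv2.imwrite('pics/wrist8.png',p)"
```

```text
time: 18.78
position: [0.5853, 0.0714, 0.3527]
tool_rot: [0.199, 1.557, -0.197]
ft_force: [-1.2, 1.1, -0.6]
grip_width: 0.735
t18.78 pos [58.53  7.14 35.27] xax [ 0.005  0.001 -1.   ] jaw [ 0.968 -0.25   0.005] yaw-14.5 q [ 0.74  0.35 -1.18  1.36  0.32  1.64 -0.65] F [-1.2  1.1 -0.6] M [0.04 0.   0.02] g6.39cm
```

View pics/wrist8.png

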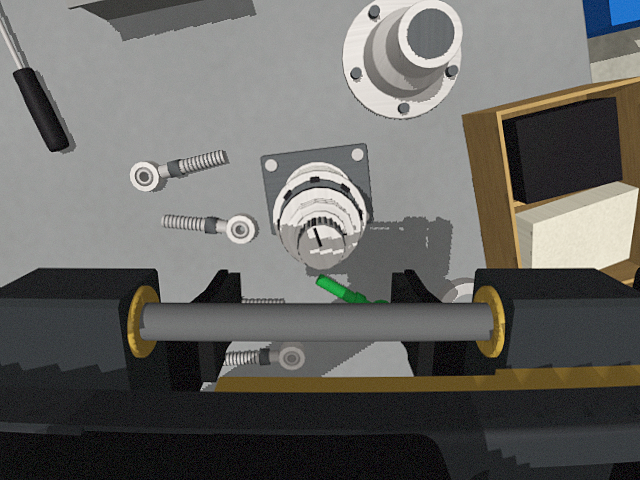

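```bash
python3 -m handwheel '[{"xyz":[0.2,-0.6,-2],"angular":[0,0.2,0]},{"xyz":[0,-0.2,-2],"angular":[0,0,0]},{"xyz":[0,0,-1.5],"angular":[0,0,0]},{"xyz":[0,0,0],"angular":[0,0,0]},{"xyz":[0,0,0],"angular":[0,0,0]}]'
python3 -c "
from h import *
st()
w=get_image('wrist');p=w['pixels']
cv2.imwrite('pics/wrist9.png',p)"
```

```text
time: 19.25
position: [0.5905, 0.072, 0.3102]
tool_rot: [0.196, 1.544, -0.189]
ft_force: [0.0, -0.3, -0.6]
grip_width: 0.689
t19.25 pos [59.05  7.2  31.02] xax [ 0.018  0.002 -1.   ] jaw [ 0.97  -0.244  0.017] yaw-14.1 q [ 0.75  0.36 -1.18  1.44  0.33  1.54 -0.65] F [ 0.  -0.3 -0.6] M [-0.07 -0.08 -0.04] g5.99cm
```

View pics/wrist9.png

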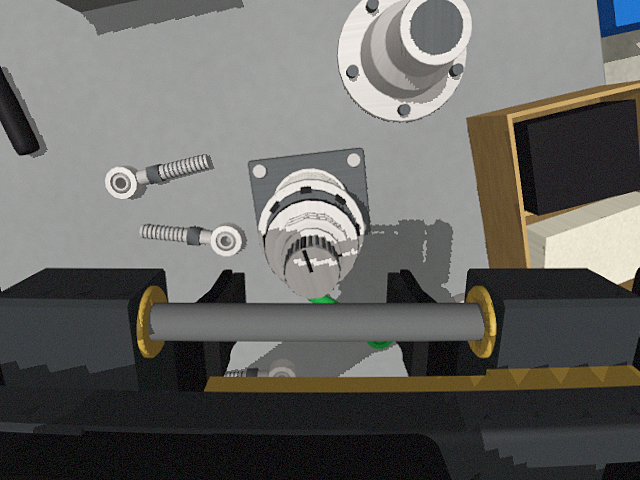

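```bash
python3 -m handwheel '[{"xyz":[-0.3,-0.9,-0.5],"angular":[0,1,0]},{"xyz":[0,0,-0.5],"angular":[0,0,0]},{"xyz":[0,0,-0.5],"angular":[0,0,0]},{"xyz":[0,0,0],"angular":[0,0,0]}]'
python3 -c "
from h import *
st()"
```

```text
time: 19.63
position: [0.5891, 0.065, 0.2998]
tool_rot: [0.194, 1.556, -0.188]
ft_force: [0.3, 0.4, -0.7]
grip_width: 0.692
t19.63 pos [58.91  6.5  29.98] xax [ 0.007  0.003 -1.   ] jaw [ 0.97  -0.241  0.006] yaw-14.0 q [ 0.76  0.37 -1.18  1.45  0.34  1.53 -0.64] F [ 0.3  0.4 -0.7] M [-0.   -0.05  0.04] g6.02cm
```

```bash
python3 -m handwheel '[{"xyz":[-0.2,-0.15,-1.3],"angular":[0,0.6,0]},{"xyz":[-0.1,-0.1,-1.3],"angular":[0,0,0]},{"xyz":[-0.1,-0.1,-1.3],"angular":[0,0.4,0]},{"xyz":[0,0,-1],"angular":[0,0,0]},{"xyz":[0,0,0],"angular":[0,0,0]}]'
python3 -c "
from h import *
st()
w=get_image('wrist');p=w['pixels']
cv2.imwrite('pics/wrist10.png',p)"
```

```text
time: 20.05
position: [0.5844, 0.0608, 0.2461]
tool_rot: [0.194, 1.576, -0.191]
ft_force: [-1.2, 0.3, 0.2]
grip_width: 0.689
t20.05 pos [58.44  6.08 24.61] xax [-0.013  0.003 -1.   ] jaw [ 0.97  -0.242 -0.014] yaw-14.0 q [ 0.76  0.39 -1.16  1.54  0.35  1.46 -0.66] F [-1.2  0.3  0.2] M [-0.   -0.06 -0.02] g6.00cm
```

View pics/wrist10.png

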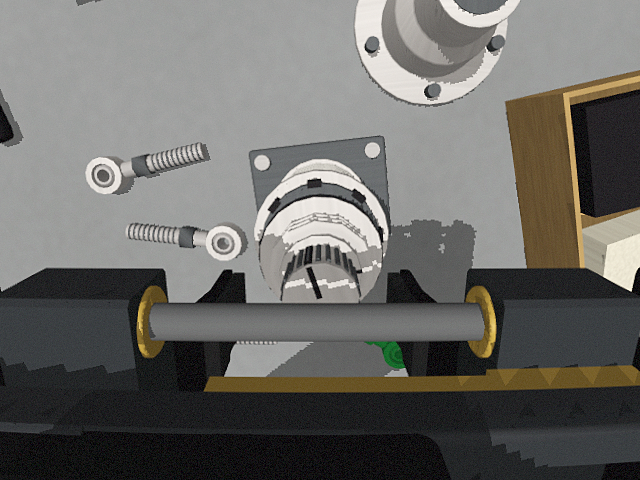

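```bash
python3 -m handwheel '[{"xyz":[0.3,0.2,-0.3],"angular":[0,-0.7,0]},{"xyz":[0,0,-0.1],"angular":[0,0,0]},{"xyz":[0,0,0],"angular":[0,0,0]}]'
python3 -c "
from h import *
st()"
python3 -m handwheel '[{"xyz":[0,0,0],"angular":[0,0,0]},{"xyz":[0,0,0],"angular":[0,0,0]},{"xyz":[0,0,0],"angular":[0,0,0]},{"xyz":[0,0,0],"angular":[0,0,0]},{"xyz":[0,0,0],"angular":[0,0,0]}]' 1.5 25
python3 -m handwheel '[{"xyz":[0,0,0],"angular":[0,0,0]},{"xyz":[0,0,0],"angular":[0,0,0]}]'
python3 -c "
from h import *
st()"
```

```text
time: 20.35
position: [0.5884, 0.0633, 0.243]
tool_rot: [0.196, 1.561, -0.189]
ft_force: [-0.2, 0.0, 0.4]
grip_width: 0.692
t20.35 pos [58.84  6.33 24.3 ] xax [ 0.002  0.004 -1.   ] jaw [ 0.97  -0.242  0.001] yaw-14.0 q [ 0.76  0.39 -1.16  1.54  0.36  1.44 -0.66] F [-0.2  0.   0.4] M [-0.05 -0.1   0.05] g6.02cm
time: 20.77
position: [0.5893, 0.064, 0.2449]
tool_rot: [0.195, 1.558, -0.188]
ft_force: [0.0, -0.3, -0.6]
grip_width: 0.394
time: 20.93
position: [0.5872, 0.0645, 0.2448]
tool_rot: [0.194, 1.563, -0.188]
ft_force: [4.0, -0.8, -1.0]
grip_width: 0.337
t20.93 pos [58.72  6.45 24.48] xax [ 0.     0.004 -1.   ] jaw [ 0.971 -0.241 -0.001] yaw-13.9 q [ 0.76  0.39 -1.16  1.54  0.36  1.44 -0.66] F [ 4.  -0.8 -1. ] M [-0.17 -0.76  0.  ] g2.93cm
```

Gripped (29.3 mm against a 30 mm knob). Now clockwise, watching the torque.

```bash
for i in 1 2; do python3 -m handwheel '[{"xyz":[0,0,0],"angular":[0,0,-6]},{"xyz":[0,0,0],"angular":[0,0,-6]},{"xyz":[0,0,0],"angular":[0,0,-6]},{"xyz":[0,0,0],"angular":[0,0,-6]},{"xyz":[0,0,0],"angular":[0,0,-6]}]' >/dev/null
python3 -c "
from h import *
st()"; done
```

```text
t21.35 pos [58.69  6.47 24.48] xax [ 0.002  0.005 -1.   ] jaw [ 0.705 -0.709 -0.002] yaw-45.1 q [ 0.7   0.34 -1.05  1.55  0.3   1.42 -1.16] F [-0.5  0.8  0.2] M [-0.    0.08  0.03] g2.93cm
t21.77 pos [58.67  6.51 24.48] xax [ 0.004  0.003 -1.   ] jaw [ 0.231 -0.973 -0.002] yaw-76.7 q [ 0.63  0.31 -0.96  1.55  0.25  1.41 -1.68] F [-1.   0.3 -0. ] M [0.03 0.12 0.01] g2.92cm
```

```bash
python3 -c "
from h import *
w=get_image('wrist');p=w['pixels']
cv2.imwrite('pics/k3.png',cv2.resize(p[200:320,240:400],None,fx=5,fy=5,interpolation=cv2.INTER_CUBIC))"
```

```text
(no output)
```

View pics/k3.png

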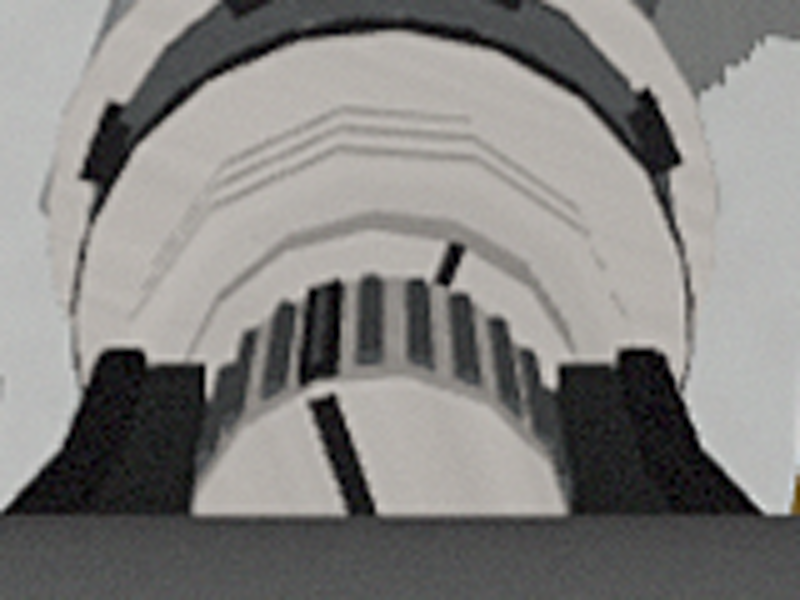

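```bash
python3 -m handwheel '[{"xyz":[0,0,0],"angular":[0,0,-6]},{"xyz":[0,0,0],"angular":[0,0,-6]},{"xyz":[0,0,0],"angular":[0,0,-6]},{"xyz":[0,0,0],"angular":[0,0,-5]}]' >/dev/null
python3 -c "
from h import *
st()"
python3 -m handwheel '[{"xyz":[0,0,0],"angular":[0,0,-5]},{"xyz":[0,0,0],"angular":[0,0,0]}]' >/dev/null
python3 -c "
from h import *
st()
w=get_image('wrist');p=w['pixels']
cv2.imwrite('pics/k4.png',cv2.resize(p[200:320,240:400],None,fx=5,fy=5,interpolation=cv2.INTER_CUBIC))"
```

```text
t22.15 pos [58.67  6.54 24.48] xax [ 0.005  0.001 -1.   ] jaw [-0.179 -0.984 -0.002] yaw-100.3 q [ 0.58  0.29 -0.89  1.55  0.22  1.4  -2.07] F [ 0.1  0.  -0.1] M [-0.01  0.09 -0.  ] g2.95cm
t22.32 pos [58.67  6.55 24.48] xax [ 0.005  0.001 -1.   ] jaw [-0.266 -0.964 -0.002] yaw-105.4 q [ 0.57  0.28 -0.87  1.55  0.22  1.4  -2.16] F [-1.   0.6 -0.3] M [-0.01  0.15 -0.02] g2.93cm
```

View pics/k4.png

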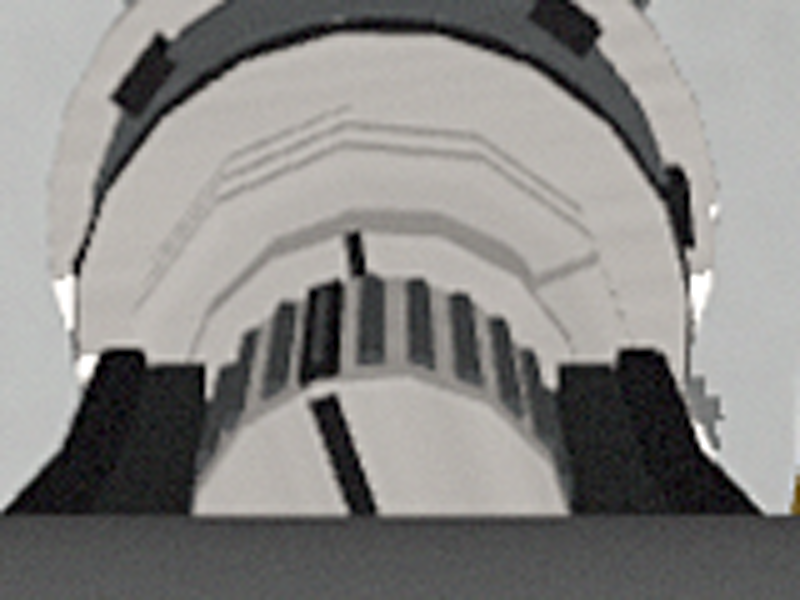

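```bash
for i in 1 2; do python3 -m handwheel '[{"xyz":[0,0,0],"angular":[0,0,-5]},{"xyz":[0,0,0],"angular":[0,0,-5]}]' >/dev/null
python3 -c "
from h import *
st()"; done
python3 -c "
from h import *
w=get_image('wrist');p=w['pixels']
cv2.imwrite('pics/k5.png',cv2.resize(p[200:320,240:400],None,fx=5,fy=5,interpolation=cv2.INTER_CUBIC))"
```

```text
t22.53 pos [58.68  6.56 24.48] xax [ 0.005 -0.    -1.   ] jaw [-0.422 -0.907 -0.002] yaw-115.0 q [ 0.55  0.28 -0.85  1.55  0.21  1.4  -2.32] F [-1.1 -0.1  0.1] M [0.03 0.14 0.03] g2.95cm
t22.70 pos [58.7   6.56 24.49] xax [ 0.006 -0.001 -1.   ] jaw [-0.571 -0.821 -0.002] yaw-124.8 q [ 0.53  0.27 -0.83  1.55  0.2   1.4  -2.49] F [1.  0.1 0.1] M [-0.06  0.26  0.5 ] g2.94cm
```

View pics/k5.png

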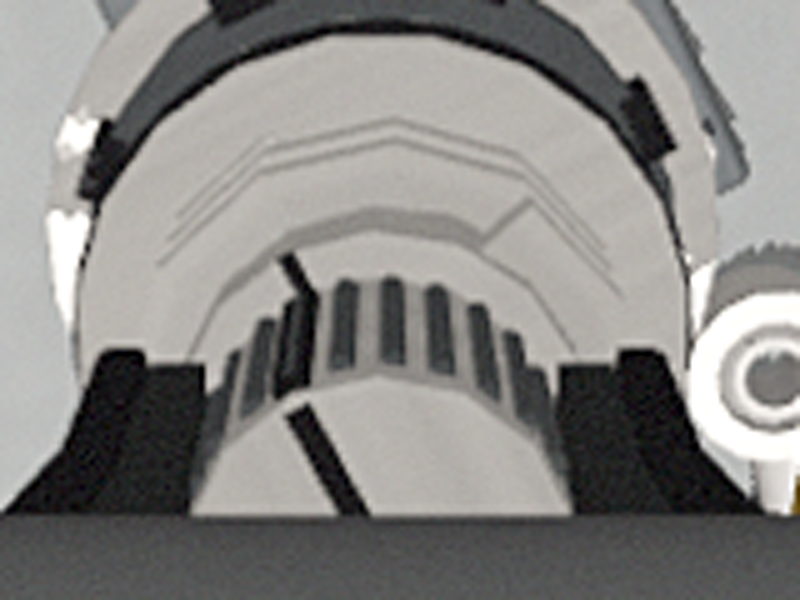

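```bash
python3 -m handwheel '[{"xyz":[0,0,0],"angular":[0,0,0]},{"xyz":[0,0,0],"angular":[0,0,0]},{"xyz":[0,0,0],"angular":[0,0,0]}]' >/dev/null
python3 -c "
from h import *
st()"
for i in 1 2 3; do python3 -m handwheel '[{"xyz":[0,0,0],"angular":[0,0,7]},{"xyz":[0,0,0],"angular":[0,0,7]},{"xyz":[0,0,0],"angular":[0,0,7]},{"xyz":[0,0,0],"angular":[0,0,7]},{"xyz":[0,0,0],"angular":[0,0,7]}]' >/dev/null
python3 -c "
from h import *
st()"; done
```

```text
t23.00 pos [58.68  6.57 24.48] xax [ 0.005 -0.002 -1.   ] jaw [-0.564 -0.826 -0.001] yaw-124.3 q [ 0.53  0.27 -0.83  1.55  0.2   1.4  -2.48] F [-0.3 -0.1 -0.1] M [0.04 0.22 0.1 ] g2.94cm
t23.42 pos [58.67  6.53 24.49] xax [ 0.005  0.002 -1.   ] jaw [ 0.03  -1.    -0.001] yaw-88.3 q [ 0.61  0.29 -0.92  1.55  0.24  1.41 -1.87] F [-0.1 -0.8 -0.1] M [-0.03  0.2  -0.  ] g2.96cm
t23.83 pos [58.69  6.48 24.49] xax [ 0.003  0.006 -1.   ] jaw [ 0.609 -0.793 -0.002] yaw-52.5 q [ 0.68  0.33 -1.03  1.55  0.28  1.42 -1.28] F [-0.3 -0.  -0. ] M [-0.15  0.09 -0.07] g2.95cm
t24.25 pos [58.73  6.46 24.49] xax [-0.     0.009 -1.   ] jaw [ 0.958 -0.287 -0.003] yaw-16.7 q [ 0.75  0.38 -1.14  1.54  0.34  1.44 -0.7 ] F [-0.7  0.6 -0.6] M [ 0.05 -0.    0.03] g2.93cm
```

```bash
python3 -m handwheel '[{"xyz":[0,0,0],"angular":[0,0,6]},{"xyz":[0,0,0],"angular":[0,0,6]},{"xyz":[0,0,0],"angular":[0,0,0]}]' >/dev/null
python3 -c "
from h import *
st()"
python3 -m handwheel '[{"xyz":[0,0,0],"angular":[0,0,0]},{"xyz":[0,0,0],"angular":[0,0,0]},{"xyz":[0,0,0],"angular":[0,0,0]},{"xyz":[0,0,0],"angular":[0,0,0]},{"xyz":[0,0,0],"angular":[0,0,0]}]' 6 >/dev/null
python3 -m handwheel '[{"xyz":[0,0,2],"angular":[0,0,0]},{"xyz":[0,0,4],"angular":[0,0,0]},{"xyz":[0,0,4],"angular":[0,0,0]},{"xyz":[0,0,2],"angular":[0,0,0]},{"xyz":[0,0,0],"angular":[0,0,0]}]'
python3 -m handwheel '[{"xyz":[-3,0,2],"angular":[0,0,0]},{"xyz":[-3,0,2],"angular":[0,0,0]},{"xyz":[-3,0,2],"angular":[0,0,0]},{"xyz":[-1,0,2],"angular":[0,0,0]},{"xyz":[0,0,0],"angular":[0,0,0]}]'
python3 -c "
from h import *
st()
w=get_image('wrist');p=w['pixels']
cv2.imwrite('pics/wrist11.png',p)
t=get_image('top');cv2.imwrite('pics/k6.png',cv2.resize(t['pixels'][150:240,240:340],None,fx=6,fy=6,interpolation=cv2.INTER_CUBIC))
cv2.imwrite('pics/top11.png',t['pixels'])"
```

```text
t24.50 pos [58.74  6.46 24.49] xax [-0.002  0.011 -1.   ] jaw [ 0.998 -0.062 -0.003] yaw-3.5 q [ 0.78  0.41 -1.19  1.54  0.37  1.45 -0.49] F [-0.8  0.2  0.8] M [-0.02  0.1   0.04] g2.94cm
time: 25.33
position: [0.5856, 0.0628, 0.3675]
tool_rot: [0.065, 1.576, -0.049]
ft_force: [-0.2, 0.2, -0.5]
grip_width: 0.686
time: 25.75
position: [0.4838, 0.0631, 0.4448]
tool_rot: [0.071, 1.584, -0.047]
ft_force: [1.1, -0.2, 0.3]
grip_width: 0.692
t25.75 pos [48.38  6.31 44.48] xax [-0.013  0.016 -1.   ] jaw [ 0.997 -0.075 -0.014] yaw-4.3 q [ 1.13  0.02 -1.3   1.38  0.    1.77 -0.24] F [ 1.1 -0.2  0.3] M [-0.12 -0.14  0.08] g6.02cm
```

View pics/wrist11.png

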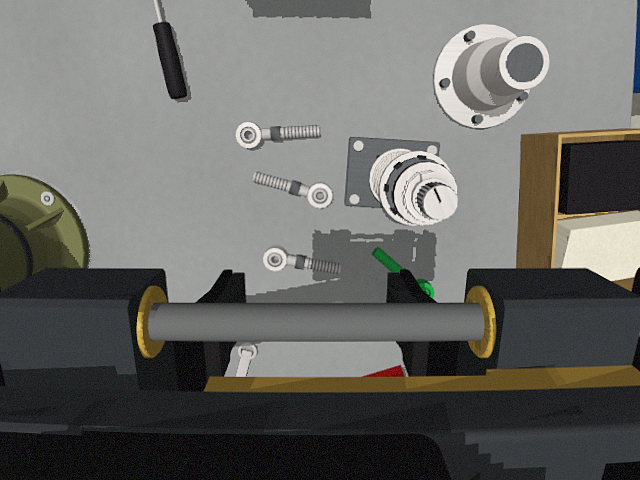

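View pics/k6.png

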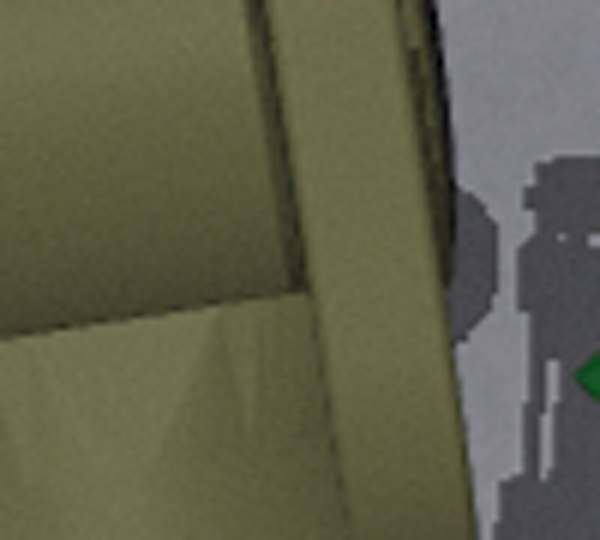

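```bash
python3 -c "
from h import *
w=get_image('wrist');p=w['pixels']
cv2.imwrite('pics/k7.png',cv2.resize(p[140:230,370:470],None,fx=6,fy=6,interpolation=cv2.INTER_CUBIC))"
```

```text
(no output)
```

View pics/k7.png

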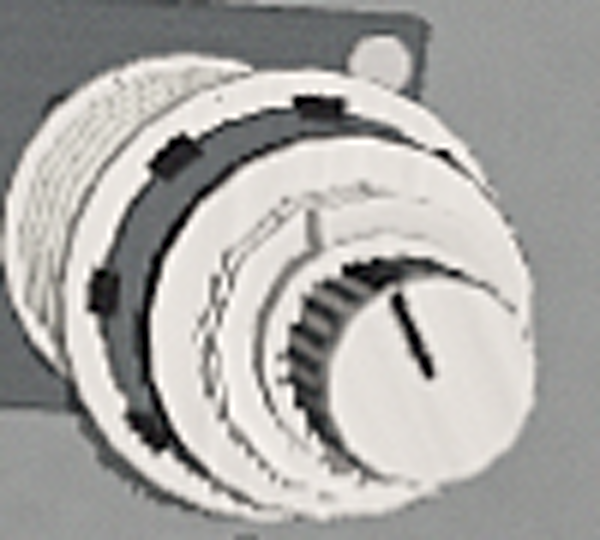

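```bash
python3 - <<'E'
from h import *
w=get_image('wrist')
f=lambda x,y:(370+x/6,140+y/6)
c=onz(w,f(432,375),.264);e=onz(w,f(397,297),.264);print(c,e,np.degrees(np.arctan2(*(e-c)[[1,0]])))
# stand base corners (z .014)
a,b,g=[onz(w,u,.014) for u in [(349,139),(438,142),(345,205)]]
print(np.degrees(np.arctan2(*(b-a)[[1,0]])),np.degrees(np.arctan2(*(a-g)[[1,0]])),np.linalg.norm(b-a),np.linalg.norm(a-g))
E
```

```text
[0.58775172 0.06661627 0.264     ] [0.58293248 0.0779475  0.264     ] 113.04032384676049
-5.837513767201244 83.17934525467336 0.1258078623945513 0.09422617002455826
```

```bash
python3 - <<'E'
from h import *
w=get_image('wrist')
cv2.imwrite('pics/r1.png',cv2.resize(w['pixels'][110:290,220:370],None,fx=4,fy=3.3,interpolation=cv2.INTER_CUBIC))
for n,eye,nut,end in [("A",(249,135),(278,133),(321,131)),("B",(319,195),(297,187),(254,177)),("C",(275,259),(303,263),(341,269))]:
    E,N,T=[onz(w,u,.01 if i!=0 else .018) for i,u in enumerate((eye,nut,end))]
    print(n,E[:2].round(3),N[:2].round(3),T[:2].round(3),"yaw %.1f"%np.degrees(np.arctan2(*(E-T)[[1,0]])),np.linalg.norm(E-T).round(3))
t=get_image('top')
for n,eye,nut,end in [("A",(259,287),(260.3,270),(261,244)),("B",(299,246),(294,261),(286,287)),("C",(338.2,278.5),(342,263),(348,238)),("D",(380,241),(377.3,257),(373.5,283))]:
    E,N,T=[onz(t,u,.018) for u in (eye,nut,end)]
    print(n,E[:2].round(3),N[:2].round(3),T[:2].round(3),"yaw %.1f"%np.degrees(np.arctan2(*(E-T)[[1,0]])),np.linalg.norm(E-T).round(3))
E
```

```text
A [0.387 0.138] [0.427 0.137] [0.488 0.136] yaw 178.8 0.101
B [0.479 0.046] [0.448 0.059] [0.387 0.078] yaw -19.0 0.098
C [ 0.406 -0.045] [ 0.447 -0.057] [ 0.504 -0.07 ] yaw 165.7 0.101
A [0.387 0.133] [0.426 0.131] [0.487 0.131] yaw 178.5 0.1
B [0.483 0.041] [0.448 0.053] [0.388 0.07 ] yaw -16.8 0.1
C [ 0.408 -0.051] [ 0.445 -0.06 ] [ 0.503 -0.074] yaw 166.6 0.098
D [ 0.497 -0.149] [ 0.459 -0.142] [ 0.399 -0.133] yaw -9.0 0.099
```

View pics/top11.png

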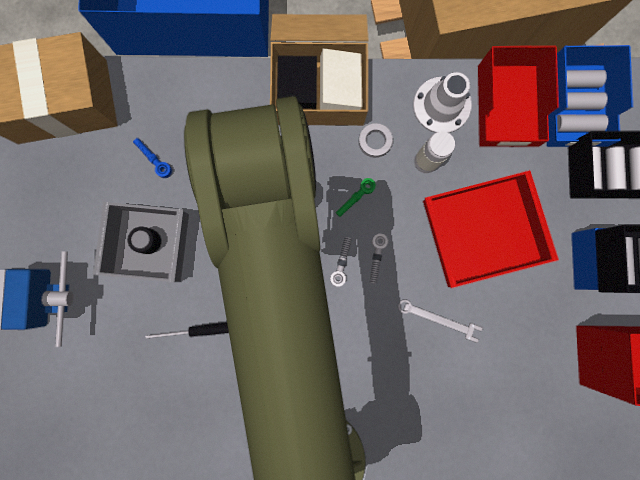

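```bash
for i in 1 2; do python3 -m handwheel '[{"xyz":[-0.5,0.6,-1],"angular":[-0.2,-0.2,-7]},{"xyz":[-0.5,0.6,-1],"angular":[-0.2,-0.2,-7]},{"xyz":[-0.5,0.6,-1],"angular":[0,0,-7]},{"xyz":[-0.5,0.6,-1],"angular":[0,0,-7]},{"xyz":[-0.5,0.6,-1],"angular":[0,0,-7]}]' 6 30 |sed -n 2p; done
python3 -m handwheel '[{"xyz":[0,0,-3],"angular":[0,0,-7]},{"xyz":[0,0,-3],"angular":[0,0,-7]},{"xyz":[0,0,-3],"angular":[0,0,0]},{"xyz":[0,0,-3],"angular":[0,0,0]},{"xyz":[0,0,0],"angular":[0,0,0]}]' |sed -n 2p
python3 -c "
from h import *
st()"
```

```text
position: [0.4604, 0.0931, 0.3866]
position: [0.4332, 0.1247, 0.3305]
position: [0.4287, 0.1301, 0.2013]
t27.30 pos [42.87 13.01 20.13] xax [ 0.02   0.029 -0.999] jaw [ 0.002 -1.    -0.028] yaw-89.9 q [ 1.   -0.24 -1.16  1.94 -0.25  1.28 -1.66] F [-1.7  0.4 -0.9] M [-0.03  0.2  -0.04] g6.00cm
```

```bash
python3 -m handwheel '[{"xyz":[0,0,-2],"angular":[-0.8,0.6,-1]},{"xyz":[0,0,-2],"angular":[-0.8,0.5,0]},{"xyz":[0,0,-2],"angular":[0,0,0]},{"xyz":[0,0,0],"angular":[0,0,0]}]' |sed -n 2p
python3 -c "
from h import *
st()
w=get_image('wrist');p=w['pixels']
cv2.imwrite('pics/wrist12.png',p)"
```

```text
position: [0.429, 0.1315, 0.1413]
t27.63 pos [42.9  13.15 14.13] xax [-0.     0.004 -1.   ] jaw [-0.013 -1.    -0.004] yaw-90.8 q [ 1.05 -0.05 -1.34  2.   -0.06  1.15 -1.86] F [ 0.  -0.1 -1. ] M [0.   0.06 0.03] g6.00cm
```

View pics/wrist12.png

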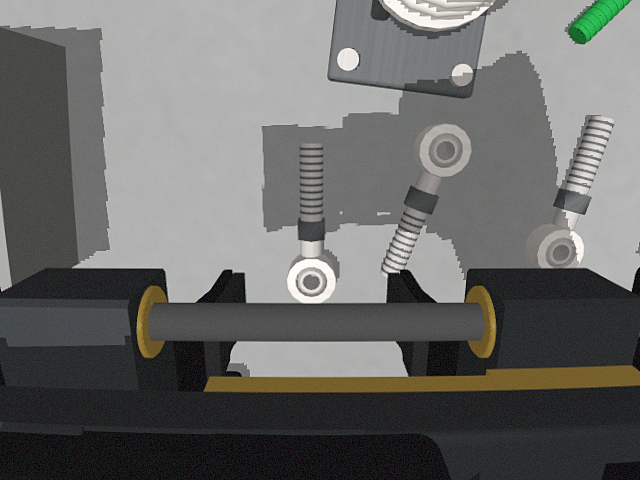

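```bash
python3 -m handwheel '[{"xyz":[0,0,-1],"angular":[0.8,0,0]},{"xyz":[0,0,-1],"angular":[0.5,0,0]}]' |sed -n 2p
python3 -c "
from h import *
st()"
```

```text
position: [0.4335, 0.1339, 0.1271]
t27.85 pos [43.35 13.39 12.71] xax [ 0.007  0.03  -1.   ] jaw [-0.011 -0.999 -0.03 ] yaw-90.6 q [ 1.03  0.   -1.34  2.02 -0.03  1.11 -1.88] F [-0.4  0.4 -0.3] M [-0.03  0.05 -0.  ] g5.95cm
```

```bash
python3 -m handwheel '[{"xyz":[0,0,-1.5],"angular":[0,0,0]},{"xyz":[0,0,0],"angular":[0,0,0]}]' |sed -n 2p
python3 -c "
from h import *
st()"
```

```text
position: [0.4355, 0.1331, 0.114]
t28.02 pos [43.55 13.31 11.4 ] xax [ 0.008  0.031 -0.999] jaw [-0.013 -0.999 -0.031] yaw-90.7 q [ 1.    0.06 -1.34  2.03  0.04  1.08 -1.94] F [-0.8  0.4 -0.2] M [ 0.    0.09 -0.05] g6.02cm
```

```bash
python3 -m handwheel '[{"xyz":[-0.3,0,-2],"angular":[-0.8,0.3,0]},{"xyz":[-0.3,-0.1,-2],"angular":[-0.5,0,0]},{"xyz":[0,0,-1.5],"angular":[0,0,0]},{"xyz":[0,0,0],"angular":[0,0,0]}]' |sed -n 2p
python3 -c "
from h import *
st()"
```

```text
position: [0.4362, 0.131, 0.0651]
t28.35 pos [43.62 13.1   6.51] xax [ 0.011  0.005 -1.   ] jaw [-0.017 -1.    -0.006] yaw-91.0 q [ 0.85  0.21 -1.27  2.08  0.24  1.   -2.13] F [-0.2  0.2  0.5] M [ 0.02  0.05 -0.01] g6.01cm
```

Joint 3 is moving away from its limit. Keep going down.

```bash
python3 -m handwheel '[{"xyz":[-0.4,0,-1.5],"angular":[-0.2,0.6,0]},{"xyz":[-0.4,0,-1.5],"angular":[0,0,0]},{"xyz":[-0.2,0,-1],"angular":[0,0,0]},{"xyz":[0,0,-0.5],"angular":[0,0,0]},{"xyz":[0,0,0],"angular":[0,0,0]}]' |sed -n 2p
python3 -c "
from h import *
st()
w=get_image('wrist');p=w['pixels']
cv2.imwrite('pics/wrist13.png',p)"
```

```text
position: [0.4336, 0.1305, 0.0275]
t28.77 pos [43.36 13.05  2.75] xax [ 0.01  0.   -1.  ] jaw [-0.02  -1.    -0.001] yaw-91.2 q [ 0.76  0.29 -1.2   2.11  0.34  0.94 -2.22] F [ 0.  -0.5  0.9] M [0.   0.01 0.05] g6.00cm
```

View pics/wrist13.png

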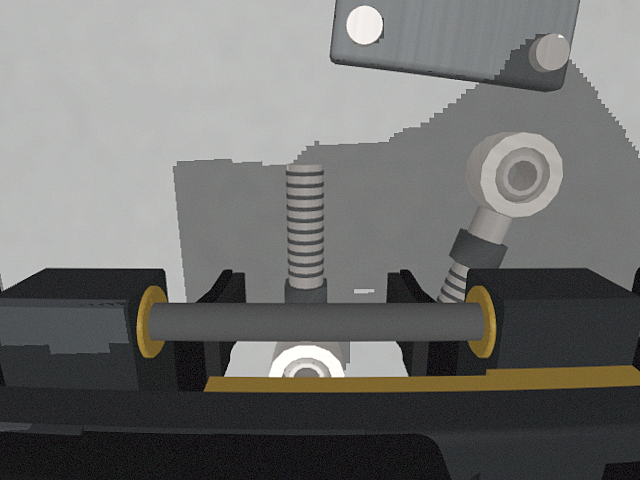

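```bash
python3 -m handwheel '[{"xyz":[-0.5,0.1,-1],"angular":[0,0.6,0]},{"xyz":[-0.3,0,-0.8],"angular":[0,0,0]},{"xyz":[-0.2,0,-0.3],"angular":[0,0,0]},{"xyz":[0,0,0],"angular":[0,0,0]}]' |sed -n 2p
python3 -c "
from h import *
st()"
```

```text
position: [0.4257, 0.1316, 0.0076]
t29.15 pos [42.57 13.16  0.76] xax [ 0.004  0.    -1.   ] jaw [-0.022 -1.    -0.   ] yaw-91.3 q [ 0.72  0.32 -1.17  2.14  0.38  0.91 -2.26] F [-0.1 -0.9  1. ] M [ 0.06  0.04 -0.04] g5.98cm
```

```bash
python3 -m handwheel '[{"xyz":[0,0,-0.3],"angular":[0,0,0]},{"xyz":[0,0,0],"angular":[0,0,0]},{"xyz":[0,0,0],"angular":[0,0,0]},{"xyz":[0,0,0],"angular":[0,0,0]},{"xyz":[0,0,0],"angular":[0,0,0]}]' 1 30 |sed -n 2p
python3 -m handwheel '[{"xyz":[0,0,0],"angular":[0,0,0]},{"xyz":[0,0,0],"angular":[0,0,0]},{"xyz":[0,0,0],"angular":[0,0,0]}]' |sed -n 2p
python3 -c "
from h import *
st()"
python3 -m handwheel '[{"xyz":[0,0,2],"angular":[0,0,0]},{"xyz":[0.5,0,3],"angular":[0,0,0]},{"xyz":[0.5,0,3],"angular":[0,0,0]},{"xyz":[0,0,0],"angular":[0,0,0]}]' |sed -n 2p
python3 -c "
from h import *
st()
w=get_image('wrist');p=w['pixels']
cv2.imwrite('pics/wrist14.png',p)"
```

```text
position: [0.4255, 0.1319, 0.0043]
position: [0.4259, 0.1322, 0.0046]
t29.82 pos [42.59 13.22  0.46] xax [ 0.004  0.001 -1.   ] jaw [-0.021 -1.    -0.001] yaw-91.2 q [ 0.71  0.33 -1.16  2.14  0.39  0.9  -2.27] F [ 0.3  0.  -0.4] M [-0.05  0.02 -0.  ] g1.96cm
position: [0.4319, 0.1319, 0.0847]
t30.15 pos [43.19 13.19  8.47] xax [-0.005  0.002 -1.   ] jaw [-0.019 -1.    -0.001] yaw-91.1 q [ 0.89  0.18 -1.3   2.05  0.19  1.05 -2.09] F [ 1.1  0.6 -2.6] M [ 0.08 -0.14 -0.03] g1.95cm
```

View pics/wrist14.png

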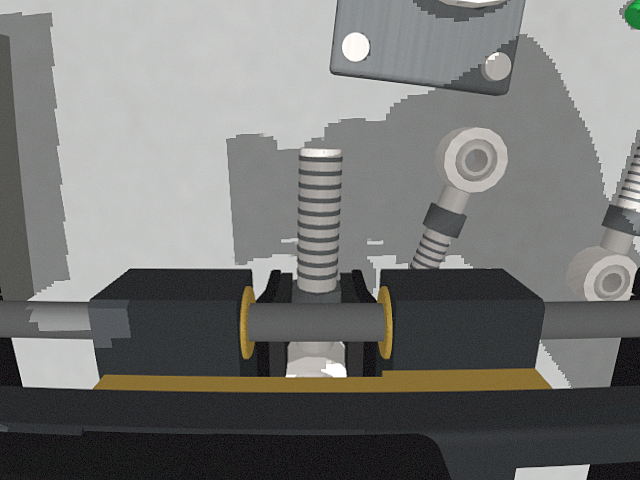

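```bash
python3 -m handwheel '[{"xyz":[0.6,-2,3],"angular":[0,0,0]},{"xyz":[0.6,-2.5,3],"angular":[0,0,0]},{"xyz":[0.6,-3.5,2],"angular":[0,0,0]},{"xyz":[0.6,-4,0],"angular":[0,0,1]},{"xyz":[0.6,-4,0],"angular":[0,0,1]}]' |sed -n 2p
python3 -m handwheel '[{"xyz":[0.7,-4,0],"angular":[0,0,1]},{"xyz":[0.7,-4,0],"angular":[0,0,1]},{"xyz":[0.7,-4,0],"angular":[0,0,1]},{"xyz":[0.7,-4,0],"angular":[0,0,1]},{"xyz":[0.7,-4,0],"angular":[0,0,1]}]' |sed -n 2p
python3 -m handwheel '[{"xyz":[0.7,-4,0],"angular":[0,0,2]},{"xyz":[0.7,-4,0],"angular":[0,0,2]},{"xyz":[0.7,-4,0],"angular":[0,0,2]},{"xyz":[0.7,-4,0],"angular":[0,0,2]},{"xyz":[0.5,-2,0],"angular":[0,0,1]}]' |sed -n 2p
python3 -c "
from h import *
st()
w=get_image('wrist');p=w['pixels']
cv2.imwrite('pics/wrist15.png',p)"
```

```text
position: [0.4526, -0.0231, 0.1601]
position: [0.4815, -0.229, 0.153]
position: [0.5067, -0.4197, 0.1381]
t31.45 pos [ 50.67 -41.97  13.81] xax [-0.049 -0.006 -0.999] jaw [ 0.284 -0.959 -0.008] yaw-73.5 q [ 1.27  0.58 -0.91  1.48  0.48  1.36 -0.96] F [-1.   0.2 -2.1] M [-0.1  -0.01 -0.  ] g1.94cm
```

View pics/wrist15.png

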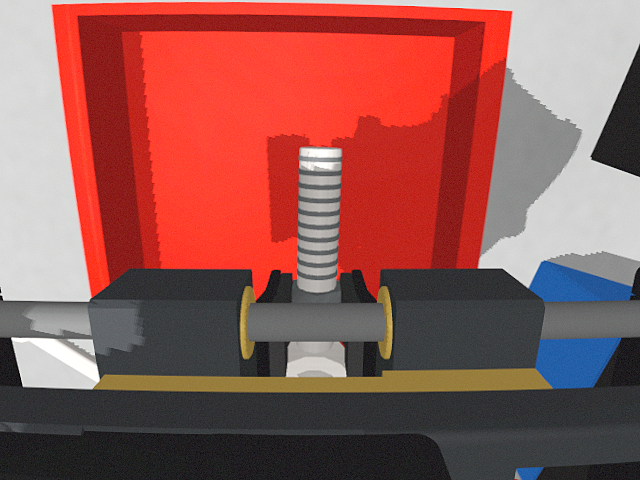

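```bash
python3 - <<'E'
from h import *
w=get_image('wrist')
a,b=[onz(w,u,.06)[:2] for u in [(53,5),(512,11)]]
u=(b-a)/np.linalg.norm(b-a);n=np.array([u[1],-u[0]]);n=n if n[0]<0 else -n
c=(a+b)/2+n*.106
print(a,b,np.linalg.norm(b-a),"yaw",np.degrees(np.arctan2(u[1],u[0])),"c",c)
for s in(-70,-23,23,70): print(s,(c-u*s/1000).round(3))
st()
E
```

```text
[ 0.59321867 -0.24847667] [ 0.65707504 -0.48611634] 0.24606960166475345 yaw -74.95928862892023 c [ 0.52277823 -0.39480407]
-70 [ 0.541 -0.462]
-23 [ 0.529 -0.417]
23 [ 0.517 -0.373]
70 [ 0.505 -0.327]
t31.55 pos [ 50.65 -41.89  13.73] xax [-0.049 -0.003 -0.999] jaw [ 0.281 -0.96  -0.01 ] yaw-73.7 q [ 1.27  0.58 -0.91  1.48  0.48  1.36 -0.96] F [-0.4 -0.6 -1.6] M [ 0.01 -0.1  -0.05] g1.93cm
```

```bash
python3 -m handwheel '[{"xyz":[1.7,-2,0],"angular":[0.2,-1.4,-1]},{"xyz":[1.7,-2,0],"angular":[0.1,-1.4,0]},{"xyz":[0,0,-2],"angular":[0,0,0]},{"xyz":[0,0,-2],"angular":[0,0,0]},{"xyz":[0,0,0],"angular":[0,0,0]}]' |sed -n 2p
python3 -c "
from h import *
st()"
```

```text
position: [0.5396, -0.4538, 0.0846]
t31.97 pos [ 53.96 -45.38   8.46] xax [-0.01   0.013 -1.   ] jaw [ 0.266 -0.964 -0.015] yaw-74.6 q [ 1.24  0.7  -0.86  1.41  0.53  1.29 -0.96] F [-1.8  0.9 -4. ] M [ 0.02  0.1  -0.05] g1.98cm
```

```bash
python3 -m handwheel '[{"xyz":[0.1,-0.5,-2],"angular":[-0.6,-0.5,0]},{"xyz":[0,0,-2],"angular":[0,0,0]},{"xyz":[0,0,-1.8],"angular":[0,0,0]},{"xyz":[0,0,-1],"angular":[0,0,0]},{"xyz":[0,0,0],"angular":[0,0,0]}]' |sed -n 2p
python3 -c "
from h import *
st()"
```

```text
position: [0.54, -0.452, 0.0109]
t32.38 pos [ 54.   -45.2    1.09] xax [-0.007  0.006 -1.   ] jaw [ 0.272 -0.962 -0.008] yaw-74.2 q [ 1.22  0.76 -0.82  1.47  0.58  1.17 -1.  ] F [ 0.8 -0.6 -1.5] M [-0.03 -0.08 -0.06] g1.98cm
```

```bash
python3 -m handwheel '[{"xyz":[0,0,0],"angular":[0,0,0]},{"xyz":[0,0,0],"angular":[0,0,0]},{"xyz":[0,0,0],"angular":[0,0,0]}]' 3.8 |sed -n 2p
python3 -m handwheel '[{"xyz":[0,0,2],"angular":[0,0,0]},{"xyz":[0,0,4],"angular":[0,0,0]},{"xyz":[0,0,4],"angular":[0,0,0]},{"xyz":[0,0,4],"angular":[0,0,0]},{"xyz":[0,0,3],"angular":[0,0,0]}]' 6|sed -n 2p
python3 -c "
from h import *
st()
cv2.imwrite('pics/wrist16.png',get_image('wrist')['pixels'])
cv2.imwrite('pics/top16.png',get_image('top')['pixels'])"
```

```text
position: [0.5414, -0.4507, 0.0134]
position: [0.5378, -0.4472, 0.1871]
t33.05 pos [ 53.78 -44.72  18.71] xax [-0.013  0.012 -1.   ] jaw [ 0.275 -0.961 -0.015] yaw-74.0 q [ 1.24  0.62 -0.91  1.32  0.47  1.45 -0.93] F [ 1.1 -1.4  0.7] M [-0.   -0.1   0.04] g5.80cm
```

View pics/wrist16.png

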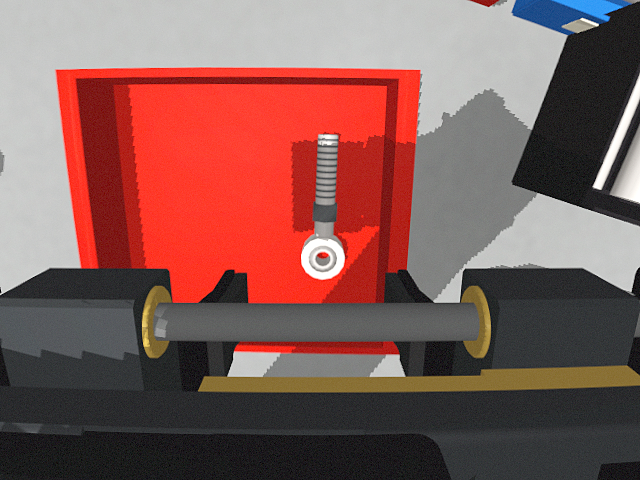

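View pics/top16.png

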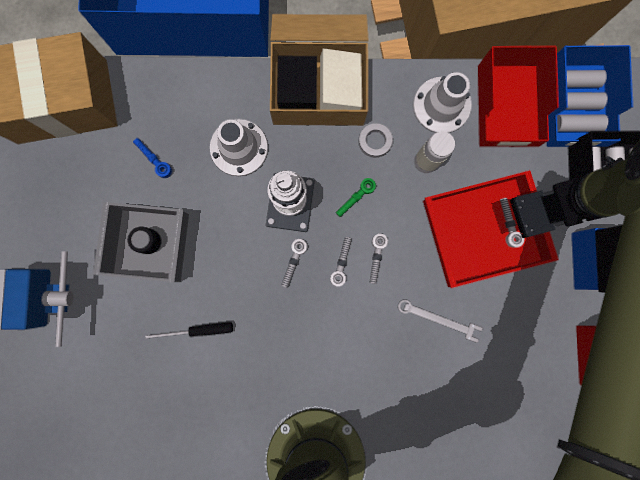

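```bash
for i in 1 2; do python3 -m handwheel '[{"xyz":[-0.7,3.9,0],"angular":[-0.1,-0.1,-3]},{"xyz":[-0.7,3.9,0],"angular":[-0.1,-0.1,-3]},{"xyz":[-0.7,3.9,0],"angular":[-0.1,-0.1,-3]},{"xyz":[-0.7,3.9,0],"angular":[0,0,-3]},{"xyz":[-0.7,3.9,0],"angular":[0,0,-3]}]' 5 |sed -n 2p; done
python3 -m handwheel '[{"xyz":[-0.6,3,0],"angular":[0,0,-2]},{"xyz":[-0.6,3,0],"angular":[0,0,-1]},{"xyz":[-0.5,3,0],"angular":[0,0,0]},{"xyz":[0,0,0],"angular":[0,0,0]}]' |sed -n 2p
python3 -c "
from h import *
st()"
```

```text
position: [0.5045, -0.2586, 0.1929]
position: [0.4671, -0.0536, 0.1935]
position: [0.4472, 0.0516, 0.1937]
t34.32 pos [44.72  5.16 19.37] xax [ 0.013 -0.031 -0.999] jaw [-0.324 -0.946  0.025] yaw-108.9 q [ 1.15 -0.19 -1.21  1.94 -0.15  1.26 -1.91] F [ 1.1  0.3 -0.9] M [ 0.05 -0.03 -0.01] g4.98cm
```

```bash
python3 -m handwheel '[{"xyz":[0,0,-2],"angular":[0.6,0.3,1]},{"xyz":[0,0,-3],"angular":[0.6,0.3,1]},{"xyz":[0,0,-3],"angular":[0.5,0.2,0]},{"xyz":[0,0,-3],"angular":[0,0,0]},{"xyz":[0,0,0],"angular":[0,0,0]}]' |sed -n 2p
python3 -c "
from h import *
st()
cv2.imwrite('pics/wrist17.png',get_image('wrist')['pixels'])"
```

```text
position: [0.4499, 0.0548, 0.0836]
t34.73 pos [44.99  5.48  8.36] xax [ 0.012 -0.013 -1.   ] jaw [-0.28  -0.96   0.009] yaw-106.3 q [ 1.07  0.16 -1.31  2.06  0.2   1.04 -2.2 ] F [-2.7 -0.3  0.1] M [ 0.04  0.13 -0.02] g5.03cm
```

View pics/wrist17.png

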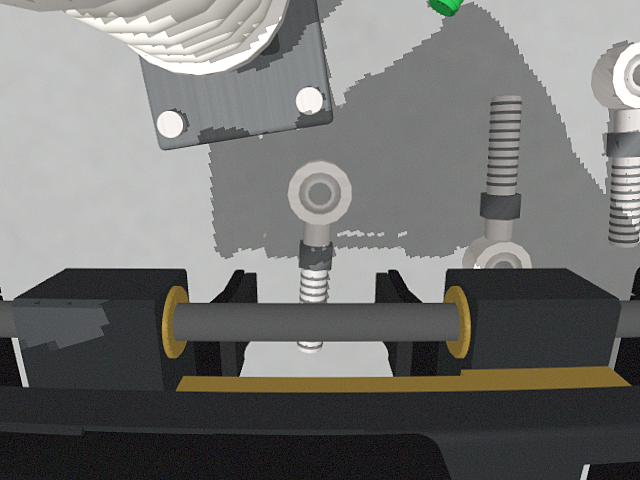

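```bash
python3 -m handwheel '[{"xyz":[-0.2,-0.1,-2.2],"angular":[0.5,0.6,0]},{"xyz":[-0.2,0,-2.2],"angular":[0,0,0]},{"xyz":[-0.2,0,-2],"angular":[0,0.3,0]},{"xyz":[0,0,-0.7],"angular":[0,0,0]},{"xyz":[0,0,0],"angular":[0,0,0]}]' |sed -n 2p
python3 -c "
from h import *
st()"
```

```text
position: [0.4543, 0.0529, 0.0246]
t35.20 pos [45.43  5.29  2.46] xax [ 0.018 -0.014 -1.   ] jaw [-0.28  -0.96   0.009] yaw-106.3 q [ 0.91  0.3  -1.19  2.11  0.38  0.94 -2.34] F [-1.5  0.7  0.9] M [ 0.06  0.12 -0.02] g5.01cm
```

```bash
python3 -m handwheel '[{"xyz":[-0.6,0,-0.8],"angular":[0.6,0.8,0]},{"xyz":[-0.3,0,-0.8],"angular":[0,0.2,0]},{"xyz":[0,0,-0.4],"angular":[0,0,0]},{"xyz":[0,0,0],"angular":[0,0,0]}]' |sed -n 2p
python3 -c "
from h import *
st()"
```

```text
position: [0.4498, 0.0513, 0.0095]
t35.53 pos [44.98  5.13  0.95] xax [ 0.01  -0.008 -1.   ] jaw [-0.282 -0.959  0.005] yaw-106.4 q [ 0.89  0.33 -1.17  2.12  0.4   0.92 -2.36] F [-0.9 -0.3  0.6] M [0.01 0.06 0.04] g5.05cm
```

```bash
python3 -m handwheel '[{"xyz":[-0.2,0.1,-0.4],"angular":[0.2,0.5,0]},{"xyz":[0,0,-0.2],"angular":[0,0,0]},{"xyz":[0,0,0],"angular":[0,0,0]}]' |sed -n 2p
python3 -m handwheel '[{"xyz":[0,0,0],"angular":[0,0,0]},{"xyz":[0,0,0],"angular":[0,0,0]},{"xyz":[0,0,0],"angular":[0,0,0]},{"xyz":[0,0,0],"angular":[0,0,0]},{"xyz":[0,0,0],"angular":[0,0,0]}]' 1 30 |sed -n 2p
python3 -m handwheel '[{"xyz":[0,0,0],"angular":[0,0,0]},{"xyz":[0,0,0],"angular":[0,0,0]}]' |sed -n 2p
python3 -c "
from h import *
st()"
python3 -m handwheel '[{"xyz":[0,0,2],"angular":[0,0,0]},{"xyz":[0.3,-1,3],"angular":[0,0,0]},{"xyz":[0.3,-1,3],"angular":[0,0,0]},{"xyz":[0.3,-1.5,3],"angular":[0,0,0]},{"xyz":[0.3,-2,2],"angular":[0,0,0]}]' |sed -n 2p
python3 -c "
from h import *
st()"
```

```text
position: [0.4485, 0.0521, 0.004]
position: [0.4487, 0.0526, 0.0041]
position: [0.4487, 0.0529, 0.0041]
t36.37 pos [44.87  5.29  0.41] xax [ 0.002 -0.004 -1.   ] jaw [-0.282 -0.96   0.003] yaw-106.4 q [ 0.88  0.35 -1.15  2.12  0.41  0.91 -2.37] F [-0.1  0.8 -0.7] M [ 0.03 -0.04  0.03] g1.98cm
position: [0.4523, 0.0025, 0.1323]
t36.78 pos [45.23  0.25 13.23] xax [-0.015  0.003 -1.   ] jaw [-0.269 -0.963  0.001] yaw-105.6 q [ 1.26  0.06 -1.33  1.99  0.05  1.15 -1.93] F [ 0.2 -1.5 -1.7] M [ 0.01 -0.09  0.02] g1.92cm
```

```bash
for i in 1 2; do python3 -m handwheel '[{"xyz":[0.7,-3.9,0.6],"angular":[0,-0.2,3]},{"xyz":[0.7,-3.9,0.6],"angular":[0,-0.2,3]},{"xyz":[0.7,-3.9,0.6],"angular":[0,-0.2,3]},{"xyz":[0.7,-3.9,0.6],"angular":[0,-0.2,3]},{"xyz":[0.7,-3.9,0.6],"angular":[0,-0.2,3]}]' |sed -n 2p; done
python3 -m handwheel '[{"xyz":[0.5,-2.5,0],"angular":[0,0,0]},{"xyz":[0,0,0],"angular":[0,0,0]},{"xyz":[0,0,0],"angular":[0,0,0]}]' |sed -n 2p
python3 -c "
from h import *
st()
cv2.imwrite('pics/wrist18.png',get_image('wrist')['pixels'])"
```

```text
position: [0.4881, -0.1963, 0.1678]
position: [0.5195, -0.4003, 0.195]
position: [0.5207, -0.44, 0.1909]
t37.87 pos [ 52.07 -44.    19.09] xax [ 0.021 -0.007 -1.   ] jaw [ 0.264 -0.964  0.013] yaw-74.7 q [ 1.37  0.6  -1.05  1.4   0.52  1.41 -0.97] F [ 0.6  0.7 -2.5] M [ 0.04  0.03 -0.07] g1.96cm
```

View pics/wrist18.png

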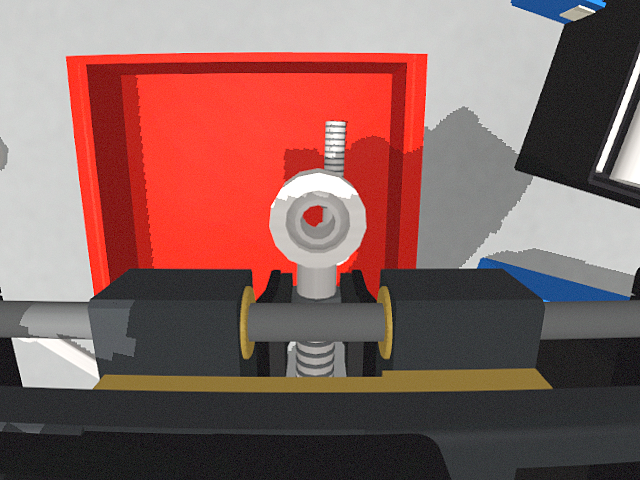

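```bash
python3 -m handwheel '[{"xyz":[0.3,1.8,-2],"angular":[0.2,0.6,0]},{"xyz":[0.2,1.7,-3],"angular":[0.2,0.6,0]},{"xyz":[0,0.2,-3],"angular":[0,0,0]},{"xyz":[0,0,-3],"angular":[0,0,0]},{"xyz":[0,0,0],"angular":[0,0,0]}]' |sed -n 2p
python3 -c "
from h import *
st()"
```

```text
position: [0.5248, -0.3953, 0.0786]
t38.33 pos [ 52.48 -39.53   7.86] xax [-0.001 -0.002 -1.   ] jaw [ 0.269 -0.963  0.002] yaw-74.4 q [ 1.32  0.66 -1.01  1.57  0.58  1.24 -1.08] F [-1.9  0.8 -3.4] M [0.04 0.26 0.06] g1.97cm
```

```bash
python3 -m handwheel '[{"xyz":[0.3,-1.2,-1],"angular":[0,0,0]},{"xyz":[0,0,-2],"angular":[0,0,0]},{"xyz":[0,0,-2],"angular":[0,0,0]},{"xyz":[0,0,-1.4],"angular":[0,0,0]},{"xyz":[0,0,0],"angular":[0,0,0]}]' |sed -n 2p
python3 -c "
from h import *
st()"
```

```text
position: [0.5297, -0.4018, 0.0185]
t38.75 pos [ 52.97 -40.18   1.85] xax [ 0.    -0.004 -1.   ] jaw [ 0.277 -0.961  0.003] yaw-73.9 q [ 1.29  0.73 -0.96  1.59  0.64  1.16 -1.1 ] F [ 0.3 -0.3 -2.5] M [-0.02  0.09 -0.01] g1.94cm
```

```bash
python3 -m handwheel '[{"xyz":[0,-0.3,-0.7],"angular":[0,0,0]},{"xyz":[0,0,0],"angular":[0,0,0]}]' |sed -n 2p
python3 -m handwheel '[{"xyz":[0,0,0],"angular":[0,0,0]},{"xyz":[0,0,0],"angular":[0,0,0]},{"xyz":[0,0,0],"angular":[0,0,0]}]' 3.8 |sed -n 2p
python3 -m handwheel '[{"xyz":[0,0,2],"angular":[0,0,0]},{"xyz":[0,0,4],"angular":[0,0,0]},{"xyz":[0,0,4],"angular":[0,0,0]},{"xyz":[0,0,4],"angular":[0,0,0]},{"xyz":[0,0,3],"angular":[0,0,0]}]' 5|sed -n 2p
python3 -c "
from h import *
st()
cv2.imwrite('pics/top19.png',get_image('top')['pixels'])"
```

```text
position: [0.5305, -0.4046, 0.0133]
position: [0.5332, -0.4057, 0.0176]
position: [0.5293, -0.4031, 0.1899]
t39.58 pos [ 52.93 -40.31  18.99] xax [-0.001 -0.002 -1.   ] jaw [ 0.279 -0.96   0.002] yaw-73.8 q [ 1.34  0.59 -1.06  1.43  0.51  1.42 -1.01] F [ 0.9 -1.  -0. ] M [-0.09 -0.09 -0.02] g4.91cm
```

View pics/top19.png

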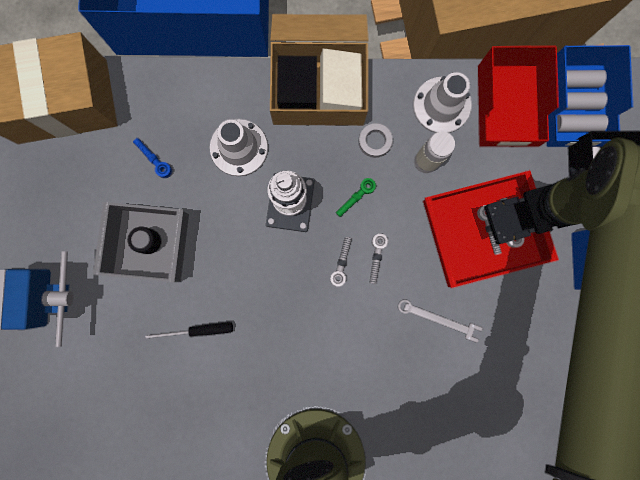

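```bash
python3 -m handwheel '[{"xyz":[-0.9,3.9,0],"angular":[0,0,-3.3]},{"xyz":[-0.9,3.9,0],"angular":[0,0,-3.3]},{"xyz":[-0.9,3.9,0],"angular":[0,0,-3.3]},{"xyz":[-0.9,3.9,0],"angular":[0,0,-3.3]},{"xyz":[-0.9,3.9,0],"angular":[0,0,-3.3]}]' 5 |sed -n 2p
python3 -m handwheel '[{"xyz":[-0.9,3.8,0],"angular":[0,0,-3.3]},{"xyz":[-0.9,3.8,0],"angular":[0,0,-3.3]},{"xyz":[-0.9,3.5,0],"angular":[0,0,-3.3]},{"xyz":[-0.9,3,0],"angular":[0,0,-3.3]},{"xyz":[0,0,0],"angular":[0,0,0]}]' 5 |sed -n 2p
python3 -c "
from h import *
st()"
```

```text
position: [0.4898, -0.2146, 0.2026]
position: [0.4531, -0.0562, 0.2016]
t40.47 pos [45.31 -5.62 20.16] xax [ 0.013 -0.033 -0.999] jaw [-0.263 -0.965  0.028] yaw-105.2 q [ 1.46 -0.21 -1.26  1.92 -0.18  1.28 -1.58] F [-0.9 -0.1  1. ] M [0.09 0.02 0.01] g4.99cm
```

```bash
python3 -m handwheel '[{"xyz":[-0.4,-0.4,-2],"angular":[0.6,0.3,1]},{"xyz":[-0.2,-0.2,-3],"angular":[0.6,0.3,1]},{"xyz":[0,0,-3],"angular":[0.5,0.2,0]},{"xyz":[0,0,-3],"angular":[0,0,0]},{"xyz":[0,0,0],"angular":[0,0,0]}]' |sed -n 2p
python3 -c "
from h import *
st()
cv2.imwrite('pics/wrist20.png',get_image('wrist')['pixels'])"
```

```text
position: [0.4508, -0.0618, 0.092]
t40.88 pos [45.08 -6.18  9.2 ] xax [ 0.009 -0.027 -1.   ] jaw [-0.218 -0.976  0.025] yaw-102.6 q [ 1.36  0.16 -1.35  2.05  0.21  1.06 -1.88] F [-1.7 -0.   0.2] M [ 0.11  0.2  -0.03] g4.99cm
```

View pics/wrist20.png

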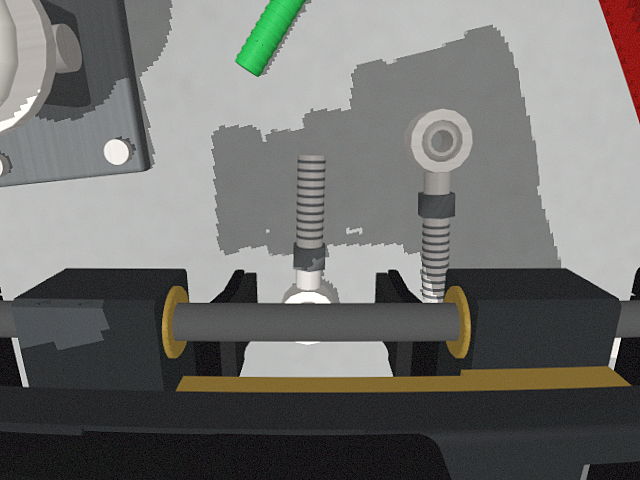

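```bash
python3 -m handwheel '[{"xyz":[-0.4,0.1,-2.2],"angular":[0.9,0.5,0]},{"xyz":[-0.3,0,-2.2],"angular":[0.3,0.4,0]},{"xyz":[-0.3,0,-2],"angular":[0,0.3,0]},{"xyz":[-0.2,0,-1],"angular":[0,0.2,0]},{"xyz":[0,0,0],"angular":[0,0,0]}]' 4.2 |sed -n 2p
python3 -c "
from h import *
st()"
```

```text
position: [0.4493, -0.0635, 0.0305]
t41.35 pos [44.93 -6.35  3.05] xax [ 0.004 -0.02  -1.   ] jaw [-0.217 -0.976  0.019] yaw-102.5 q [ 1.19  0.3  -1.22  2.1   0.37  0.96 -2.02] F [-0.3 -0.3 -0. ] M [0.07 0.06 0.02] g4.24cm
```

```bash
python3 -m handwheel '[{"xyz":[-0.3,0.2,-1.2],"angular":[1,0.3,0]},{"xyz":[-0.3,0.1,-1],"angular":[0,0.2,0]},{"xyz":[-0.1,0,-0.6],"angular":[0,0,0]},{"xyz":[0,0,0],"angular":[0,0,0]}]' |sed -n 2p
python3 -c "
from h import *
st()"
```

```text
position: [0.4485, -0.0636, 0.0097]
t41.68 pos [44.85 -6.36  0.97] xax [ 0.008 -0.014 -1.   ] jaw [-0.218 -0.976  0.012] yaw-102.6 q [ 1.16  0.34 -1.18  2.12  0.41  0.92 -2.05] F [ 0.2 -0.9 -0.3] M [ 0.07  0.04 -0.05] g4.23cm
```

```bash
python3 -m handwheel '[{"xyz":[-0.4,0.3,-0.5],"angular":[0.5,0.3,0]},{"xyz":[0,0.1,-0.2],"angular":[0,0,0]},{"xyz":[0,0,0],"angular":[0,0,0]}]' |sed -n 2p
python3 -m handwheel '[{"xyz":[0,0,0],"angular":[0,0,0]},{"xyz":[0,0,0],"angular":[0,0,0]},{"xyz":[0,0,0],"angular":[0,0,0]},{"xyz":[0,0,0],"angular":[0,0,0]},{"xyz":[0,0,0],"angular":[0,0,0]}]' 1 30 |sed -n 2p
python3 -c "
from h import *
st()"
python3 -m handwheel '[{"xyz":[0,0,2],"angular":[0,0,0]},{"xyz":[0.3,0,3],"angular":[0,-0.3,0]},{"xyz":[0.3,0,3],"angular":[0,-0.3,0]},{"xyz":[0.3,0,3],"angular":[0,-0.2,0]},{"xyz":[0.3,0,3],"angular":[0,0,0]}]' |sed -n 2p
python3 -c "
from h import *
st()"
```

```text
position: [0.4461, -0.0599, 0.0045]
position: [0.4467, -0.0595, 0.0051]
t42.35 pos [44.67 -5.95  0.51] xax [ 0.007 -0.007 -1.   ] jaw [-0.217 -0.976  0.005] yaw-102.5 q [ 1.15  0.35 -1.18  2.13  0.42  0.91 -2.06] F [ 0.4  0.1 -0.5] M [ 0.09 -0.03 -0.02] g1.95cm
position: [0.4499, -0.0557, 0.1415]
t42.77 pos [44.99 -5.57 14.15] xax [ 0.003  0.007 -1.   ] jaw [-0.212 -0.977 -0.007] yaw-102.3 q [ 1.45 -0.02 -1.34  1.99 -0.02  1.15 -1.67] F [-0.2 -1.5 -1.2] M [-0.22  0.03 -0.03] g1.97cm
```

```bash
python3 -m handwheel '[{"xyz":[0.8,-3.7,1],"angular":[0,-0.1,3.5]},{"xyz":[0.8,-3.9,1],"angular":[0,-0.1,3.5]},{"xyz":[0.8,-3.9,1],"angular":[0,-0.1,3.5]},{"xyz":[0.8,-3.9,1],"angular":[0,-0.1,3.5]},{"xyz":[0.8,-3.9,0],"angular":[0,0,3.5]}]' |sed -n 2p
python3 -m handwheel '[{"xyz":[0.8,-3.9,0],"angular":[0,0,3.5]},{"xyz":[0.8,-3,0],"angular":[0,0,3.5]},{"xyz":[0.5,-2,0],"angular":[0,0,3]},{"xyz":[0.2,-0.5,0],"angular":[0,0,0]},{"xyz":[0,0,0],"angular":[0,0,0]}]' |sed -n 2p
python3 -c "
from h import *
st()
cv2.imwrite('pics/wrist21.png',get_image('wrist')['pixels'])"
```

```text
position: [0.4938, -0.2459, 0.1947]
position: [0.5137, -0.3572, 0.1897]
t43.60 pos [ 51.37 -35.72  18.97] xax [ 0.026 -0.029 -0.999] jaw [ 0.284 -0.958  0.036] yaw-73.5 q [ 1.42  0.49 -1.14  1.57  0.47  1.34 -1.05] F [-0.   0.3 -1.6] M [ 0.1   0.06 -0.01] g1.94cm
```

View pics/wrist21.png

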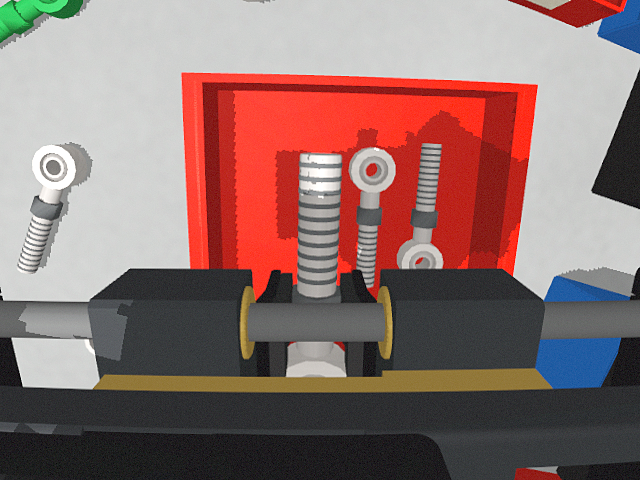

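```bash
python3 -m handwheel '[{"xyz":[0,0,-2],"angular":[0.8,0.8,0]},{"xyz":[0,0,-3],"angular":[0.8,0.7,0]},{"xyz":[0,0,-3],"angular":[0,0,0]},{"xyz":[0,0,-3],"angular":[0,0,0]},{"xyz":[0,0,0],"angular":[0,0,0]}]' |sed -n 2p
python3 -c "
from h import *
st()"
```

```text
position: [0.5141, -0.348, 0.0792]
t44.07 pos [ 51.41 -34.8    7.92] xax [ 0.    -0.002 -1.   ] jaw [ 0.289 -0.957  0.002] yaw-73.2 q [ 1.35  0.6  -1.06  1.66  0.56  1.21 -1.12] F [-1.  -1.  -3.1] M [0.07 0.18 0.01] g1.96cm
```

```bash
python3 -m handwheel '[{"xyz":[0.2,-1.4,-1],"angular":[0,0,-1]},{"xyz":[0,-0.3,-2],"angular":[0,0,0]},{"xyz":[0,0,-2],"angular":[0,0,0]},{"xyz":[0,0,-1.9],"angular":[0,0,0]},{"xyz":[0,0,0],"angular":[0,0,0]}]' |sed -n 2p
python3 -c "
from h import *
st()"
python3 -m handwheel '[{"xyz":[0,0,0],"angular":[0,0,0]},{"xyz":[0,0,0],"angular":[0,0,0]},{"xyz":[0,0,0],"angular":[0,0,0]}]' 3.5 |sed -n 2p
python3 -m handwheel '[{"xyz":[0,0,2],"angular":[0,0,0]},{"xyz":[0,0,4],"angular":[0,0,0]},{"xyz":[0,0,4],"angular":[0,0,0]},{"xyz":[0,0,4],"angular":[0,0,0]},{"xyz":[0,0,3],"angular":[0,0,0]}]' 5|sed -n 2p
python3 -c "
from h import *
st()
cv2.imwrite('pics/wrist22.png',get_image('wrist')['pixels'])
cv2.imwrite('pics/top22.png',get_image('top')['pixels'])"
```

```text
position: [0.5189, -0.3582, 0.0161]
t44.48 pos [ 51.89 -35.82   1.61] xax [ 0.003 -0.004 -1.   ] jaw [ 0.279 -0.96   0.005] yaw-73.8 q [ 1.3   0.68 -0.99  1.69  0.63  1.12 -1.16] F [-2.1  0.9 -2.7] M [0.08 0.16 0.01] g1.97cm
position: [0.522, -0.3568, 0.0226]
position: [0.5201, -0.3531, 0.2003]
t45.15 pos [ 52.01 -35.31  20.03] xax [ 0.006 -0.005 -1.   ] jaw [ 0.284 -0.959  0.007] yaw-73.5 q [ 1.38  0.51 -1.13  1.52  0.47  1.4  -1.06] F [ 0.8 -0.6 -0.4] M [-0.01 -0.1  -0.03] g4.91cm
```

View pics/wrist22.png

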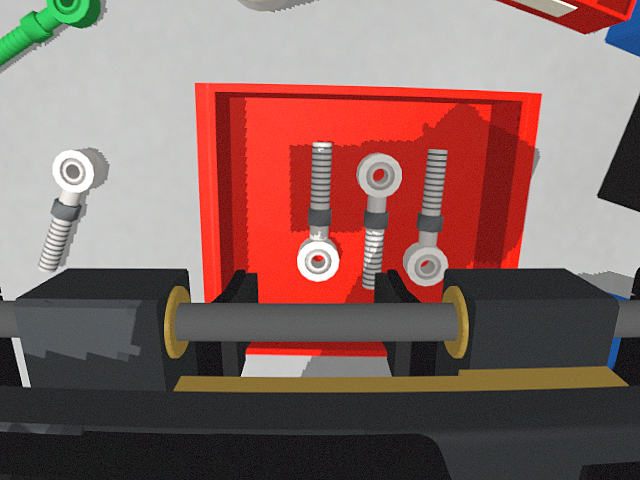

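View pics/top22.png

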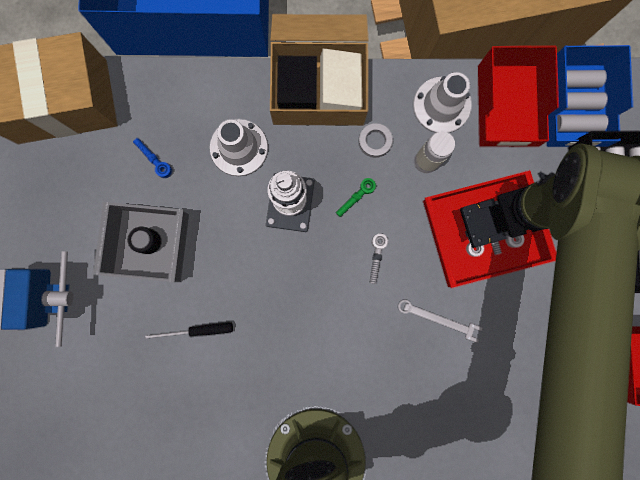

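```bash
python3 -m handwheel '[{"xyz":[-1.1,3.8,0],"angular":[0,0,-4.2]},{"xyz":[-1.1,3.9,0],"angular":[0,0,-4.2]},{"xyz":[-1.1,3.9,0],"angular":[0,0,-4.2]},{"xyz":[-1.1,3.9,0],"angular":[0,0,-4.2]},{"xyz":[-0.8,3,-2],"angular":[0,0,-4.2]}]' 4.5 |sed -n 2p
python3 -m handwheel '[{"xyz":[-0.6,2,-3],"angular":[0,0,-3]},{"xyz":[-0.1,0.3,-3],"angular":[0,0,0]},{"xyz":[0,0,-2],"angular":[0,0,0]},{"xyz":[0,0,0],"angular":[0,0,0]}]'  |sed -n 2p
python3 -c "
from h import *
st()
cv2.imwrite('pics/wrist23.png',get_image('wrist')['pixels'])"
```

```text
position: [0.4748, -0.1709, 0.1893]
position: [0.4656, -0.1376, 0.1081]
t46.00 pos [ 46.56 -13.76  10.81] xax [ 0.021 -0.036 -0.999] jaw [-0.151 -0.988  0.033] yaw-98.7 q [ 1.38  0.19 -1.24  1.98  0.24  1.08 -1.69] F [-1.   0.2 -0.6] M [ 0.06  0.09 -0.02] g4.48cm
```

View pics/wrist23.png

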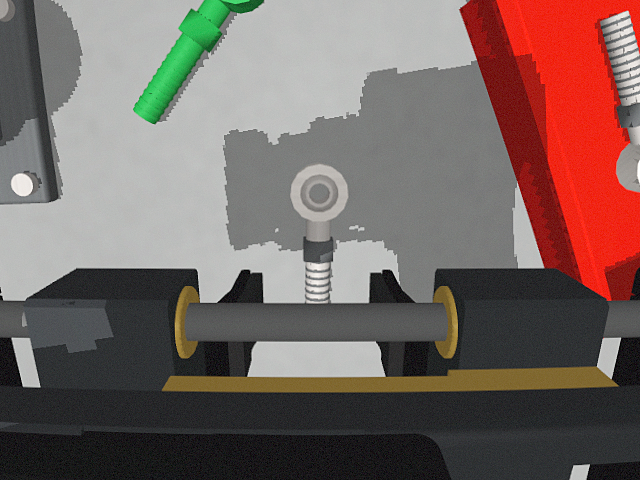

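```bash
python3 -m handwheel '[{"xyz":[-0.4,-0.2,-2.4],"angular":[1,0.6,0]},{"xyz":[-0.3,-0.1,-2.4],"angular":[0.8,0.5,0]},{"xyz":[-0.3,0,-2.2],"angular":[0.3,0.3,0]},{"xyz":[-0.2,0,-1],"angular":[0,0.2,0]},{"xyz":[0,0,0],"angular":[0,0,0]}]' 4.2 |sed -n 2p
python3 -c "
from h import *
st()"
```

```text
position: [0.4625, -0.144, 0.0365]
t46.47 pos [ 46.25 -14.4    3.65] xax [ 0.007 -0.006 -1.   ] jaw [-0.152 -0.988  0.005] yaw-98.7 q [ 1.27  0.35 -1.14  2.03  0.39  0.98 -1.79] F [-0.3  0.2  0.1] M [0.02 0.1  0.03] g4.21cm
```

```bash
python3 -m handwheel '[{"xyz":[-0.3,0.1,-1.2],"angular":[0.3,0.4,0]},{"xyz":[-0.2,0.1,-1.2],"angular":[0,0.2,0]},{"xyz":[-0.1,0,-0.8],"angular":[0,0,0]},{"xyz":[0,0,0],"angular":[0,0,0]}]' |sed -n 2p
python3 -c "
from h import *
st()"
```

```text
position: [0.4602, -0.144, 0.0065]
t46.80 pos [ 46.02 -14.4    0.65] xax [ 0.003 -0.004 -1.   ] jaw [-0.154 -0.988  0.004] yaw-98.9 q [ 1.22  0.4  -1.09  2.05  0.44  0.94 -1.83] F [-0.9  0.6 -0.4] M [ 0.04  0.09 -0.01] g4.20cm
```

```bash
python3 -m handwheel '[{"xyz":[-0.1,0.1,-0.3],"angular":[0,0,0]},{"xyz":[0,0,0],"angular":[0,0,0]},{"xyz":[0,0,0],"angular":[0,0,0]},{"xyz":[0,0,0],"angular":[0,0,0]},{"xyz":[0,0,0],"angular":[0,0,0]}]' 1 30 |sed -n 2p
python3 -m handwheel '[{"xyz":[0,0,0],"angular":[0,0,0]},{"xyz":[0,0,0],"angular":[0,0,0]}]' |sed -n 2p
python3 -c "
from h import *
st()"
python3 -m handwheel '[{"xyz":[0,0,2],"angular":[0,0,0]},{"xyz":[0.3,0,4],"angular":[0,-0.3,0]},{"xyz":[0.3,0,4],"angular":[0,-0.3,0]},{"xyz":[0.3,0,4],"angular":[0,-0.2,0]},{"xyz":[0.5,-1,3],"angular":[0,0,3]}]' |sed -n 2p
python3 -m handwheel '[{"xyz":[0.8,-3,1],"angular":[0,-0.1,4]},{"xyz":[0.8,-3.5,0],"angular":[0,-0.1,4]},{"xyz":[0.8,-3,0],"angular":[0,-0.1,4]},{"xyz":[0.8,-2.5,0],"angular":[0,-0.1,4]},{"xyz":[0.3,-1,0],"angular":[0,0,3]}]' |sed -n 2p
python3 -c "
from h import *
st()"
```

```text
position: [0.46, -0.1425, 0.0042]
position: [0.4597, -0.1426, 0.0042]
t47.38 pos [ 45.97 -14.26   0.42] xax [ 0.004 -0.005 -1.   ] jaw [-0.153 -0.988  0.004] yaw-98.8 q [ 1.21  0.4  -1.09  2.06  0.45  0.93 -1.84] F [ 0.   0.4 -2.3] M [0.07 0.01 0.06] g1.95cm
position: [0.4649, -0.1466, 0.1719]
position: [0.5048, -0.2842, 0.1921]
t48.22 pos [ 50.48 -28.42  19.21] xax [ 0.018 -0.01  -1.   ] jaw [ 0.251 -0.968  0.014] yaw-75.4 q [ 1.44  0.41 -1.21  1.66  0.4   1.33 -1.15] F [-1.2 -0.4 -1.2] M [ 0.01  0.13 -0.03] g1.96cm
```

```bash
python3 -m handwheel '[{"xyz":[0,-2,0],"angular":[0.5,0.9,1]},{"xyz":[-0.1,-1.8,-2],"angular":[0.2,0.3,0]},{"xyz":[0,-0.3,-3],"angular":[0,0,0]},{"xyz":[0,0,-3],"angular":[0,0,0]},{"xyz":[0,0,0],"angular":[0,0,0]}]' |sed -n 2p
python3 -c "
from h import *
st()
cv2.imwrite('pics/wrist24.png',get_image('wrist')['pixels'])"
```

```text
position: [0.5034, -0.3339, 0.1085]
t48.63 pos [ 50.34 -33.39  10.85] xax [-0.002  0.003 -1.   ] jaw [ 0.263 -0.965 -0.004] yaw-74.7 q [ 1.39  0.55 -1.11  1.68  0.52  1.24 -1.13] F [-1.6  1.  -2.8] M [ 0.04  0.19 -0.  ] g1.98cm
```

View pics/wrist24.png

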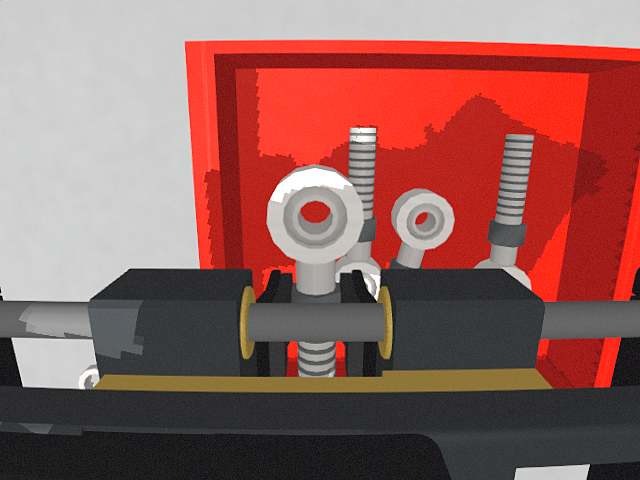

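```bash
python3 -m handwheel '[{"xyz":[-0.1,1.3,0],"angular":[0,0,0]},{"xyz":[0,0.3,0],"angular":[0,0,0]},{"xyz":[0,0,0],"angular":[0,0,0]}]' |sed -n 2p
python3 -c "
from h import *
st()
w=get_image('wrist')
cv2.imwrite('pics/wrist25.png',w['pixels'])"
```

```text
position: [0.5058, -0.3159, 0.1152]
t48.93 pos [ 50.58 -31.59  11.52] xax [ 0.004  0.001 -1.   ] jaw [ 0.265 -0.964  0.001] yaw-74.6 q [ 1.39  0.53 -1.13  1.69  0.5   1.24 -1.15] F [ 1.  -0.7 -1.7] M [ 0.    0.01 -0.04] g1.94cm
```

View pics/wrist25.png

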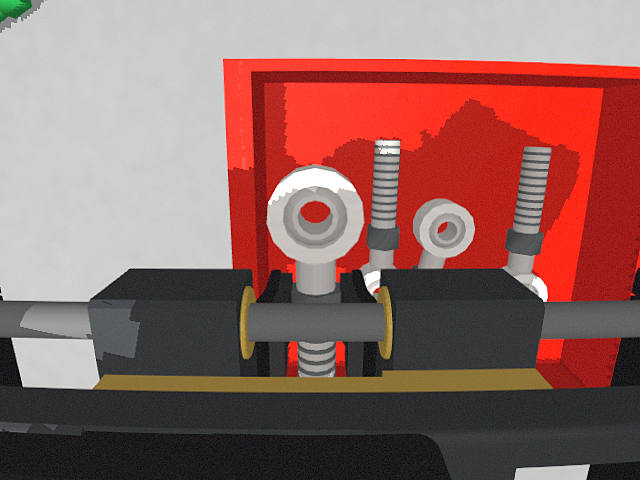

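```bash
python3 - <<'E'
from h import *
w=get_image('wrist'); uy=np.array([-.262,.965]); tcp=get_state()["position"][:2]
for n,uv,z in [("Cnut",(383,238),.018),("wall rim inner far",(252,72),.06),("floor edge far",(286,84),.006),("rim inner near",(263,268),.06)]:
    p=onz(w,uv,z)[:2]; print(n,p.round(3),"lateral from tcp",round(float((p-tcp)@uy)*1000,1))
E
```

```text
Cnut [ 0.517 -0.358] lateral from tcp -43.0
wall rim inner far [ 0.591 -0.258] lateral from tcp 33.7
floor edge far [ 0.594 -0.271] lateral from tcp 20.3
rim inner near [ 0.491 -0.288] lateral from tcp 31.0
```

```bash
python3 -m handwheel '[{"xyz":[-0.1,-0.1,-2],"angular":[0,0,0]},{"xyz":[0,0,-2],"angular":[0,0,0]},{"xyz":[0,0,-2],"angular":[0,0,0]},{"xyz":[0,0,-1],"angular":[0,0,0]},{"xyz":[0,0,0],"angular":[0,0,0]}]' |sed -n 2p
python3 -c "
from h import *
st()"
```

```text
position: [0.5091, -0.3195, 0.0502]
t49.45 pos [ 50.91 -31.95   5.02] xax [ 0.013 -0.01  -1.   ] jaw [ 0.265 -0.964  0.013] yaw-74.6 q [ 1.34  0.59 -1.06  1.75  0.58  1.13 -1.2 ] F [-0.3  0.6 -1.4] M [ 0.05  0.11 -0.01] g1.94cm
```

```bash
python3 -m handwheel '[{"xyz":[-0.3,0.4,-0.5],"angular":[0.5,0.7,0]},{"xyz":[0,0,-1.5],"angular":[0,0,0]},{"xyz":[0,0,-1.2],"angular":[0,0,0]},{"xyz":[0,0,0],"angular":[0,0,0]}]' |sed -n 2p
python3 -c "
from h import *
st()"
```

```text
position: [0.5078, -0.3164, 0.0189]
t49.78 pos [ 50.78 -31.64   1.89] xax [ 0.004 -0.004 -1.   ] jaw [ 0.265 -0.964  0.005] yaw-74.7 q [ 1.32  0.63 -1.03  1.77  0.61  1.09 -1.23] F [-0.6 -0.4 -2.6] M [ 0.03  0.05 -0.04] g1.95cm
```

```bash
python3 -m handwheel '[{"xyz":[0,0,-0.5],"angular":[0,0,0]},{"xyz":[0,0,0],"angular":[0,0,0]}]' |sed -n 2p
python3 -m handwheel '[{"xyz":[0,0,0],"angular":[0,0,0]},{"xyz":[0,0,0],"angular":[0,0,0]},{"xyz":[0,0,0],"angular":[0,0,0]}]' 2.8 |sed -n 2p
python3 -m handwheel '[{"xyz":[0,0,2],"angular":[0,0,0]},{"xyz":[0,0,4],"angular":[0,0,0]},{"xyz":[0,0,4],"angular":[0,0,0]},{"xyz":[0,0,4],"angular":[0,0,0]},{"xyz":[0,0,4],"angular":[0,0,0]}]' |sed -n 2p
python3 -m handwheel '[{"xyz":[0,0,4],"angular":[0,0,0]},{"xyz":[0,0,4],"angular":[0,0,0]},{"xyz":[-2,-2,2],"angular":[0,0,0]},{"xyz":[-2,-2,0],"angular":[0,0,0]},{"xyz":[-2,-2,0],"angular":[0,0,0]}]' |sed -n 2p
python3 -c "
from h import *
st()
cv2.imwrite('pics/wrist26.png',get_image('wrist')['pixels'])
t=get_image('top')['pixels'];cv2.imwrite('pics/top26.png',t);cv2.imwrite('pics/k26.png',cv2.resize(t[150:240,240:340],None,fx=6,fy=6,interpolation=cv2.INTER_CUBIC))"
```

```text
position: [0.5078, -0.3162, 0.013]
position: [0.5093, -0.3166, 0.0144]
position: [0.5037, -0.3135, 0.1941]
position: [0.4531, -0.3661, 0.3133]
t51.03 pos [ 45.31 -36.61  31.33] xax [ 0.016 -0.008 -1.   ] jaw [ 0.284 -0.959  0.013] yaw-73.5 q [ 1.62  0.35 -1.25  1.46  0.33  1.55 -0.9 ] F [ 0.7  0.1 -0.3] M [-0.04  0.02 -0.01] g2.78cm
```

View pics/wrist26.png

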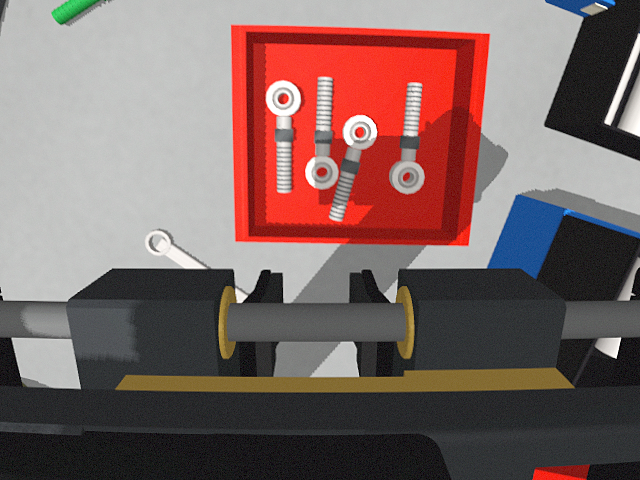

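View pics/top26.png

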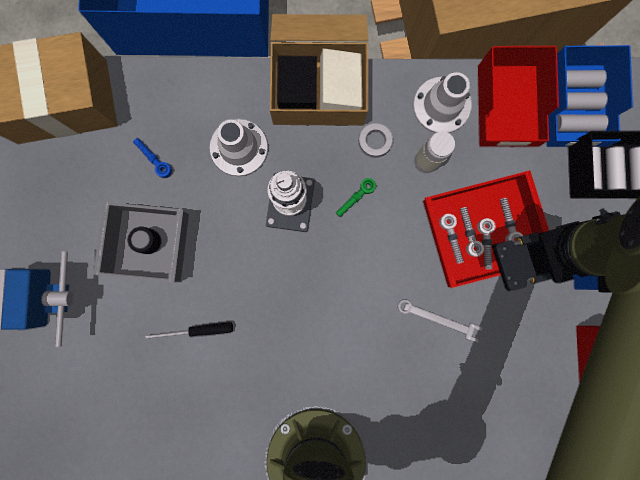

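View pics/k26.png

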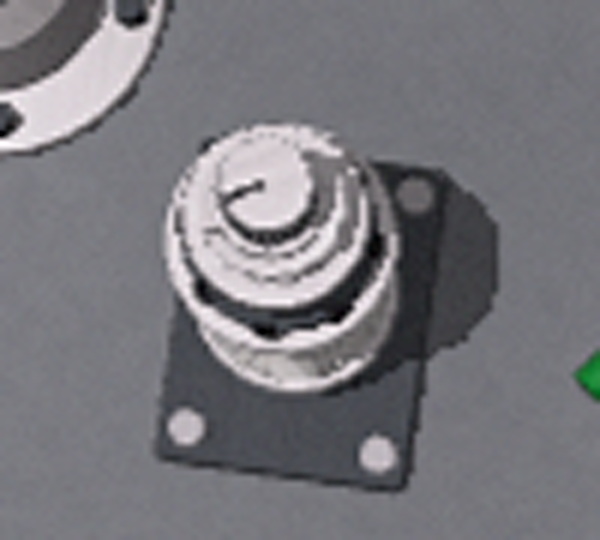

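```bash
python3 -m handwheel '[{"xyz":[0,0,0],"angular":[0,0,0]},{"xyz":[0,0,0],"angular":[0,0,0]},{"xyz":[0,0,0],"angular":[0,0,0]},{"xyz":[0,0,0],"angular":[0,0,0]},{"xyz":[0,0,0],"angular":[0,0,0]}]'; python3 - <<'E'
from h import *
t=get_image('top')
g=lambda x,y:(240+x/6,150+y/6)
c=onz(t,g(267,183),.264);e=onz(t,g(222,200),.264);print(np.degrees(np.arctan2(*(e-c)[[1,0]]))+6.3)
c=onz(t,(144,239),.066)[:2];print("cap",c)
C=np.array([.523,-.393]);uy=np.array([-.262,.965]);ux=np.array([.965,.262])
for uv in [(453,241),(469,233),(487,239),(508,223)]:
    p=onz(t,uv,.026)[:2]-C;print((p@ux).round(3),(p@uy).round(3))
print(close_job())
E
```

```text
time: 51.55
position: [0.4507, -0.3695, 0.313]
tool_rot: [0.998, 1.31, -0.998]
ft_force: [0.4, 0.3, -0.2]
grip_width: 0.323
117.90179148609309
cap [0.49232962 0.38807615]
-0.004 0.08
0.005 0.039
-0.019 0.003
0.004 -0.054
the job is handed in; nothing more can be done
None
```

The job is done and handed in at about 52 s; it reports no verdict.

- **Cap:** I unscrewed it over two grips (about 320° in all) and set it in the grey returns bin. The last top view has it within about 1 cm of the bin's centre, standing upright.
- **Adjuster:** I turned it clockwise until the torque rose to 0.5 N m with the knob's line on the mark, then 120° back. The last two views put it at 118° to 119° from the stop, against a target of 120° ± 11.5°.
- **Rose joints:** all four metal ones lie in the red kit tray. Their tray positions measured (x, y) (-4, 80), (5, 39), (-19, 3) and (4, -54) mm, all inside the limits. The blue and green look-alikes were not touched.

**Disagreements and oddities:**
- The wrist camera read y about 5 mm higher than the top camera. I relied on the top camera, and each grip closed at the expected width.
- The knob's starting line read about 101°, which is not a whole number of clicks.
- One rose joint already in the tray shifted slightly by itself and stayed inside.
- Joint 3 came within about 0.03 rad of its limit but did not read past it.

The last pictures show the hub, can, bearing, spanner and screwdriver where they started, with the arm clear of everything.

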